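# Sand the oak sample: load the sled and feed it along the fence

### The arm

A 6-joint arm with a two-finger parallel gripper is mounted at the origin on the work surface. World frame = base frame: x ahead of the robot, y to its left, z up, the work surface at z = 0. Lengths are in mm, angles in rad, forces in N, time in s.
With the tool pointing down it reaches from about 350 to 875 mm from the base axis. Payload 4.2 kg.
Tool frame: the origin (TCP) lies between the finger pads; the fingertips stand 17 mm ahead of it and the grasp point (between the pads) lies 2 mm behind it (nose_length is the distance from the TCP to the fingertips, in mm); z points along the fingers, y is the direction in which the jaws open and shut (so a half turn about z gives the same grasp; the last joint's range is limited). The gripper opens to 85 mm and grips with 20 to 120 N. Pads are 22 mm wide; open, the fingers measure 114 mm over their backs; the gripper's body (76 mm by 85 mm) begins 54 mm behind the grasp point. The pads swing forward as they close: fully open they stand 13 mm farther back than shut.
Start: joints at [-1.005, 0.385, 0.008, 0, -1.194, -0.259], TCP at [188.772, -595.789, 248.312] pointing down, gripper open.
Joint ranges: [-3.14, 3.14], [-1.21, 2.06], [-1.07, 1.41], [-3.16, 2.05], [-2.99, -0.16], [-3.1, 3.1]. Speed limits (rad/s): [2.79, 2.79, 3.14, 3.14, 3.14, 3.14].

### API

Orientations are given as a unit quaternion [x, y, z, w].
In Python, from bench import * gives the robot as it stands.
- The arm moves only by the tool jog_arm, never from a script. Its argument "increments" is a list of rows, each a list of 4 numbers: the shift along the tool's x, y, z in m, then the turn about the tool's z in degrees. A call has 1 to 10 rows; each row is the pose to reach, as a shift and turn from the pose measured when the call began, along the tool's axes at that moment; what a row does not reach only later rows make up. A row lasts 1/8 s, in which the tool goes at most 62.5 mm and 10.7 degrees, less where a joint would pass 70% of its speed; a pose out of reach is approached as far as the arm can. A call with a gripper value outside its range is refused whole. "hand" is the gripper's target within -1 to 1 (fully open at 1, half-way at 0, shut at -1), set as the call begins (left out, the last holds). The fingers move at their own pace and stop on an object; the grip force is fixed at half the most. Time passes only in rows, so rows that repeat a pose let the fingers close. It gives the time, the measured TCP pose, the force and the opening at its end, in the units of the state.
- read_state(): the state, without advancing time (a new reading comes with each control period).
- get_image(name): name is "side" or "top"; returns the picture (480x640x3 uint8, red, green, blue); there is no depth.
- calibration(name): a dict with "fx", "fy", "cx", "cy" (pixels), "position" and "rotation" of the camera in the world. Camera axes: x right, y up, looking along -z (the intrinsics and any distortion apply to the point x, -y, -z); pixel columns grow to the right and rows downward; lengths in mm; the calibration is good to about 2 mm. A picture is of the moment at which its call begins. calibration takes no time and is no camera call.
- job_done(): hands the job in, once; it reports no verdict.
The state is a dict: "clock": time; "joints": joint angles; "joint_vel": joint speeds; "joint_efforts": joint torques, N m; "position": TCP position; "ee_rot": TCP orientation; "contact_force": force on the tool from outside, world axes, zero at the start; "wrist_torque": the same for the moment, N m; "gripper_width": finger opening in mm.
Only numpy, scipy, OpenCV 4.12 (cv2) and the standard library are available. Lean on these libraries where they do the work, as an engineer would, in place of code of your own. Each camera call takes 0.05 s, during which the arm holds its last target.

### The job

Set the steel weight on the sanding sled so that both of the sled's pins go through its two holes and it sits flat. Then take the push stick and, with its notched nose on the sled's rear corner, press the sled against the fence before it comes onto the pale oak board and feed it along the fence, pressed against it all the way, up to the end stop; push only with the stick, not with the gripper. Finally lay the push stick back on the bench, off the jig, leaving the sled at the stop with the weight on it and the other things on the bench undisturbed.

Things in the scene. Friction and masses are not known exactly. Their poses are not given: they have to be found in the camera images.
- jig: Sanding jig fixed to the bench: grey-faced bed 18 mm thick, x -60 to +55, y -200 to +205 mm. Origin on the bench top; +z up, +y the feed direction, +x towards the fence. Home, the sled's centre is at x = 0, y = +130 mm, its axes parallel to these.
- fence (a point): Foot of the fence's guiding face, at jig x = +30 mm, y = 0, on the bed's top. The fence is a straight wooden rail on the far side of the bed, along all its length, 25 mm thick, its top 30 mm above the bed.
- stop (a point): Foot of the end stop's face, at jig x = 0, y = +175 mm, on the bed's top. The stop is a wooden bar 30 mm thick across the out-feed end, from jig x = -40 to the fence, 20 mm tall.
- oak_edge (a point): Beginning of the pale oak board that is to be sanded, at jig x = 0, y = -30 mm, on the bed's top. The board is let in flush with the bed and runs from here to the stop; the grey bed before it (smaller y) is the infeed.
- sled_mid (a point): Centre of the sanding sled: loose wooden block with a dark sole, 60 x 90 x 22 mm (x, y, z), 0.3 kg, 11 mm above its underside. +y roughly along the feed, +x roughly to the fence. Two steel pins, 8 mm thick, tapering to 3 mm, stand 18 mm above its top at x = 0, y = -30 and +30 mm. Starts on the infeed, some mm off the fence, a little askew.
- weight_mid (a point): Centre of the loose weight (0.5 kg), 31 mm above its underside: a dark steel plate with an upright wooden grip in its middle, 18 mm thick (x), 34 mm wide (y), up to 62 mm above the underside; grip it in the upper half. Upright on the bench, left or right of the jig, the push stick on the other side.
- weight_plate (a point): Centre of the top of the weight's plate: 52 x 84 x 10 mm (x, y, z), two through holes 12 mm wide at x = 0, y = -30 and +30 mm. It fits either way round; seated, the plate lies on the sled's top (weight_mid 42 mm above sled_mid) and the pins stand 8 mm proud of it.
- stick_mid (a point): Middle of the push stick's plywood bar, half-way up: 160 long (x), 20 wide (y), 44 mm tall (z), loose, 0.12 kg, standing on its narrow edge; +x points to the nose. Grip it here, fingers closing along y. Held with +x half-way between the jig's +x and +y, its notch takes the sled's rear corner (-x, -y).
- stick_notch (a point): Bottom of the 90 degree notch in the nose, where a block's corner sits: 84 mm ahead of stick_mid along the stick's x, 13 mm above its underside. Two prongs, 8 mm thick, 26 mm tall, spread 45 degrees either side of the bar; notch faces 28 mm long, the fork 51 mm wide.
- tape: Bystander: cardboard ring (roll core) lying flat on the bench, 90 mm across, 25 mm tall; origin under its centre. Leave it alone.
- cork_block: Bystander: cork block 60 x 110 x 35 mm beside the jig at its out-feed end; origin under its centre. Leave it alone.
- sled: The same sanding sled as sled_mid, given at the centre of its underside.
- weight: The same weight as weight_mid, given at the centre of its underside.
- stick: The same push stick as stick_mid, given at the underside, 22 mm below stick_mid.
Mind the look-alikes: they are no part of the job. Of the things that look like the stick, take the one that is farthest from the robot's base at the start.

How it is judged:
By the outcome, as a careful person would: the job done as asked, in the order asked, and still so for the second after the job is handed in, with the robot touching nothing.
It also fails if it takes over 72 s, if anything falls off the work surface, if the arm or the gripper's body presses on something with over 40 N, if the wrist force passes 120 N, or if a joint passes its speed limit or range.

## Working session

There is one attempt and no reset: what is moved stays moved. The work goes in short steps, Python scripts to look and compute and a tool call to move; the robot and the scene stay as the last step left them, time stands still between calls to the robot, and variables do not carry over. Pictures are saved under pics/ and viewed, and the job is handed in when it is done.

Besides the shell and the picture viewer there is one more tool, called after "Request:" in YAML: its name, and indented under it one key for each argument. jog_arm: Moves the arm, as the interface text tells. Its arguments: {"type":"object","properties":{"increments":{"type":"array"},"hand":{"type":"number"}},"required":["increments"]}

```bash
ls; mkdir -p pics
python3 - <<'E'
from bench import *
import cv2
print(read_state())
for n in ("side","top"):
    im=get_image(n); cv2.imwrite(f"pics/{n}0.png",im[:,:,::-1]); print(n,calibration(n))
E
```

```text
pics
{'clock': 0.0, 'joints': array([-1.00542128e+00,  3.85576458e-01,  6.58911103e-03, -5.08280604e-04,
       -1.19399334e+00, -2.58580477e-01]), 'joint_vel': array([ 0.00132002,  0.00159297,  0.00125489, -0.00094813, -0.00111138,
        0.00095527]), 'joint_efforts': array([ 3.98834009e-04, -3.92291701e+01,  1.88391244e+01,  4.18611914e+00,
       -4.72190412e-03, -1.51928919e-05]), 'position': array([ 188.59038427, -595.27973576,  247.19378491]), 'ee_rot': array([-1.52703635e-01,  9.88271396e-01,  1.09538012e-03, -2.20887211e-04]), 'contact_force': array([-0.74744605, -0.33635217, -0.40576994]), 'wrist_torque': array([0.01782949, 0.01900329, 0.01045928]), 'gripper_width': 85.15524676066337}
side {'fx': 612.4034186103327, 'fy': 612.4034186103327, 'cx': 309.7725907056576, 'cy': 238.46645131833228, 'position': array([-123.38358505,  768.41678856,  780.87879246]), 'rotation': array([-0.14413296,  0.43221021,  0.84223565, -0.28819982])}
top {'fx': 493.43213087255833, 'fy': 493.43213087255833, 'cx': 324.76366965031764, 'cy': 242.7564165312242, 'position': array([ 350.86201453,   19.58221266, 1314.17747938]), 'rotation': array([ 0.03199896, -0.0438591 , -0.70253538,  0.70957486])}
```

View pics/top0.png

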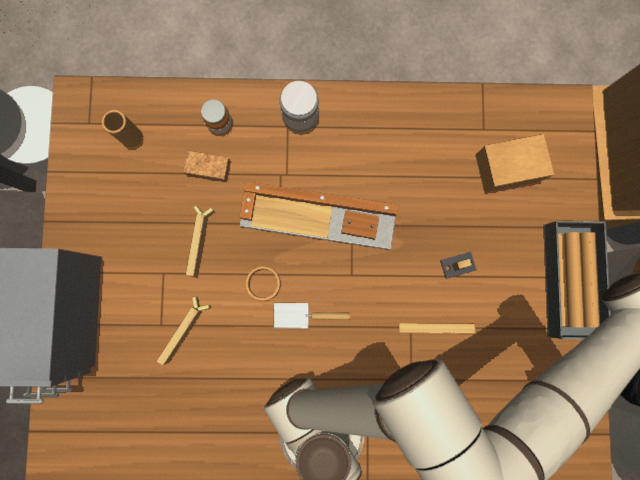

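View pics/side0.png

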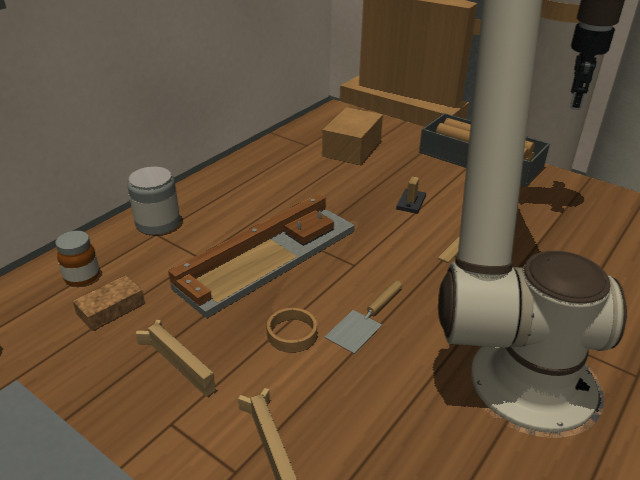

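Top view: the jig is at about (318,217), the sled at (360,224), the weight at (458,265), and the far push stick at (197,240) with its nose at (203,212). The near stick at (180,333) is a look-alike. The tape is at (263,284) and the cork at (207,165). Next I'll measure in detail.

```bash
cat > h.py <<'E'
import numpy as np, cv2
from scipy.spatial.transform import Rotation as R
from bench import *
def proj(n,P):
    c=calibration(n); p=R.from_quat(c["rotation"]).inv().apply(np.atleast_2d(P)-c["position"])
    return np.c_[c["fx"]*p[:,0]/-p[:,2]+c["cx"], c["fy"]*p[:,1]/p[:,2]+c["cy"]]
def ray(n,uv):
    c=calibration(n); uv=np.atleast_2d(np.array(uv,float))
    d=np.c_[(uv[:,0]-c["cx"])/c["fx"],-(uv[:,1]-c["cy"])/c["fy"],-np.ones(len(uv))]
    return c["position"],R.from_quat(c["rotation"]).apply(d)
def onz(n,uv,z):
    o,d=ray(n,uv); t=(z-o[2])/d[:,2]; return o+d*t[:,None]
def crop(n,x0,y0,x1,y1,s,name,im=None):
    im=get_image(n) if im is None else im
    cv2.imwrite(f"pics/{name}.png",cv2.resize(im[y0:y1,x0:x1,::-1],None,fx=s,fy=s,interpolation=cv2.INTER_CUBIC))
E
python3 - <<'E'
from h import *
im=cv2.imread("pics/top0.png")[:,:,::-1]; s=cv2.imread("pics/side0.png")[:,:,::-1]
crop("top",230,175,410,260,4,"c1",im)
crop("side",160,180,360,330,4,"c2",s)
a=cv2.resize(im[200:285,170:250],None,fx=5,fy=5,interpolation=2);b=cv2.resize(im[245:285,435:485],None,fx=7,fy=7,interpolation=2)
o=np.zeros((430,760,3),np.uint8);o[:425,:400]=a;o[:280,405:755]=b;cv2.imwrite("pics/c3.png",o[:,:,::-1])
o=np.zeros((430,760,3),np.uint8);a=cv2.resize(s[315:400,130:220],None,fx=4,fy=4,interpolation=2);b=cv2.resize(s[170:220,385:435],None,fx=7,fy=7,interpolation=2);o[:340,:360]=a;o[:350,405:755]=b;cv2.imwrite("pics/c4.png",o[:,:,::-1])
E
```

```text
(no output)
```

View pics/c1.png

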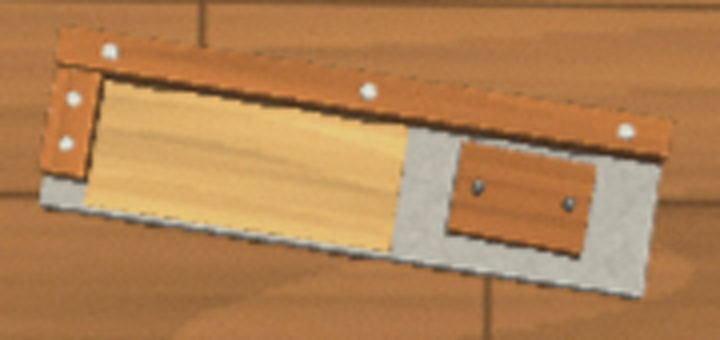

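View pics/c2.png

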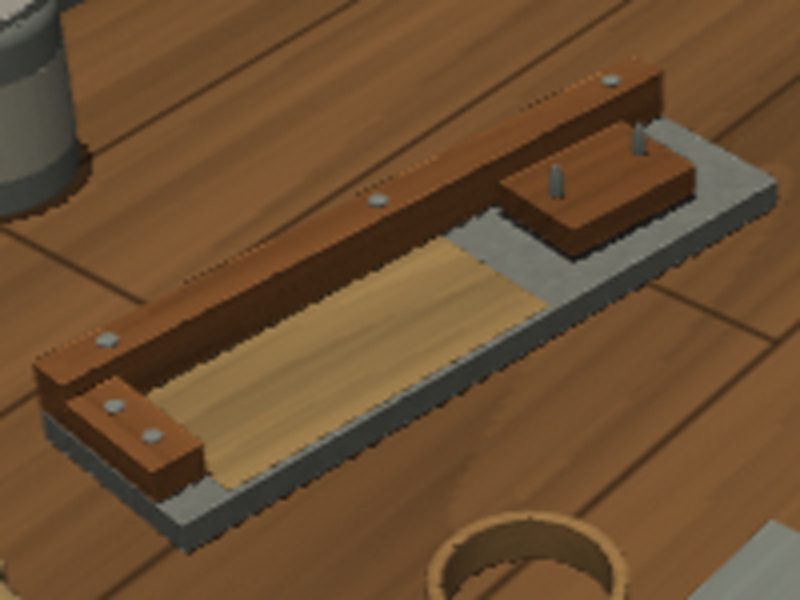

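View pics/c3.png

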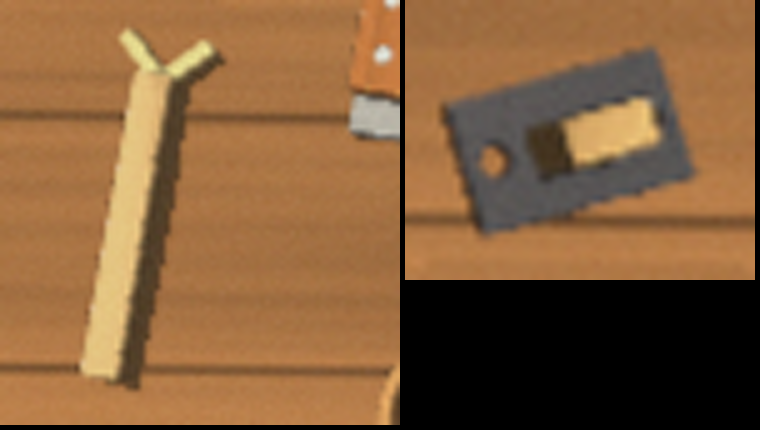

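View pics/c4.png

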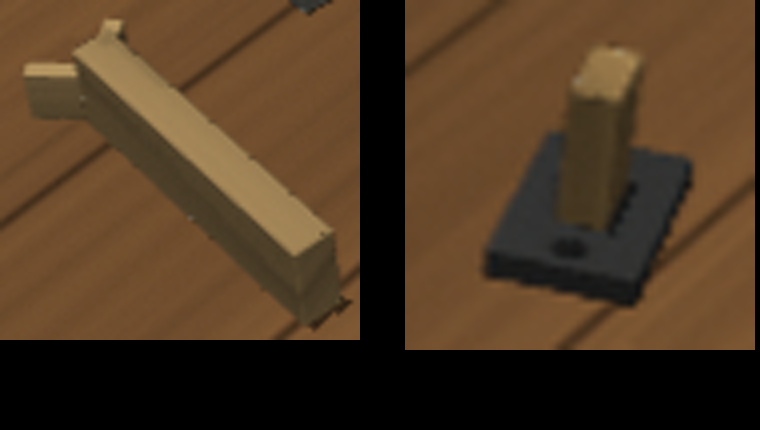

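Run:
```python
from h import *
im=cv2.imread("pics/top0.png"); hsv=cv2.cvtColor(im,cv2.COLOR_BGR2HSV)
for p in [(300,212),(350,205),(360,224),(300,195),(195,250),(445,268),(390,222),(320,205),(245,190),(250,222),(466,263),(330,150)]: print(p,hsv[p[1],p[0]])
s=cv2.imread("pics/side0.png"); hs=cv2.cvtColor(s,cv2.COLOR_BGR2HSV)
print('side')
def S(x,y): return (int(160+x/4),int(180+y/4))
for p in [S(330,330),S(600,170),S(530,210),S(640,180),S(500,260),S(300,280),S(600,290)]: print(p,hs[p[1],p[0]])
```

```text
(300, 212) [ 18 131 224]
(350, 205) [ 13 169 187]
(360, 224) [ 13 171 180]
(300, 195) [ 14 172 187]
(195, 250) [ 20 112 229]
(445, 268) [ 13  82 115]
(390, 222) [ 22  22 175]
(320, 205) [ 17 131 152]
(245, 190) [ 13 168 162]
(250, 222) [ 30  21 180]
(466, 263) [ 18 131 226]
(330, 150) [ 14 155 170]
side
(242, 262) [ 18 130 147]
(310, 222) [ 13 168 112]
(292, 232) [ 14 184  54]
(320, 225) [ 13 170 114]
(285, 245) [ 27  25 114]
(235, 250) [ 14 173  59]
(310, 252) [30 24 54]
```

```bash
cat > m.py <<'E'
from h import *
def big(mask,x0,y0,x1,y1):
    m=np.zeros_like(mask); m[y0:y1,x0:x1]=mask[y0:y1,x0:x1]
    cs,_=cv2.findContours(m,cv2.RETR_EXTERNAL,cv2.CHAIN_APPROX_NONE); return max(cs,key=cv2.contourArea)
def rect(n,c,z):
    # contour on boundary pixels -> world plane -> minAreaRect
    w=onz(n,c[:,0,:],z)[:,:2]; r=cv2.minAreaRect(w.astype(np.float32)); return r,cv2.boxPoints(r)
E
python3 - <<'E'
from m import *
im=cv2.imread("pics/top0.png"); hsv=cv2.cvtColor(im,cv2.COLOR_BGR2HSV)
r=lambda a,b:cv2.inRange(hsv,a,b)
oak=big(r((14,100,195),(22,150,255)),235,185,340,245)
sled=big(r((10,150,90),(16,190,255)),338,208,384,242)
wt=big(r((0,0,0),(180,95,150))|r((16,100,120),(24,255,255)),438,248,482,284)
st=big(r((16,60,190),(28,135,255)),180,200,218,282)
for nm,c,z in (("oak",oak,18),("sled",sled,40),("weight",wt,10),("stick",st,44)):
    q,b=rect("top",c,z); print(nm,cv2.contourArea(c),[np.round(v,1) for v in q]); print(np.round(b,1).tolist())
    cv2.drawContours(im,[c],-1,(255,0,255),1)
o=np.zeros((440,760,3),np.uint8);a=cv2.resize(im[180:260,230:400],None,fx=4,fy=4,interpolation=0)
cv2.imwrite("pics/m1.png",a);cv2.imwrite("pics/m2.png",np.hstack([cv2.resize(im[200:285,175:225],None,fx=5,fy=5,interpolation=0),cv2.resize(im[245:285,435:485],None,fx=8,fy=10.625,interpolation=0)]))
E
```

```text
oak 2285.5 [array([561.3,  88. ]), array([203.6,  84.5]), np.float64(81.8)]
[[505.1000061035156, -6.800000190734863], [588.7000122070312, -18.799999237060547], [617.5999755859375, 182.8000030517578], [534.0, 194.8000030517578]]
sled 680.5 [array([537.3, -92.9]), array([86.7, 58.6]), np.float64(79.9)]
[[500.8999938964844, -130.5], [558.5999755859375, -140.6999969482422], [573.7999877929688, -55.400001525878906], [516.0999755859375, -45.099998474121094]]
weight 568.5 [array([ 436.6, -356.6]), array([52. , 84.6]), np.float64(16.0)]
[[399.8999938964844, -323.1000061035156], [423.20001220703125, -404.3999938964844], [473.20001220703125, -390.1000061035156], [449.8999938964844, -308.79998779296875]]
stick 413.5 [array([489.6, 324.5]), array([ 45. , 178.5]), np.float64(85.2)]
[[398.79998779296875, 309.5], [576.7000122070312, 294.6000061035156], [580.4000244140625, 339.5], [402.5, 354.3999938964844]]
```

View pics/m1.png

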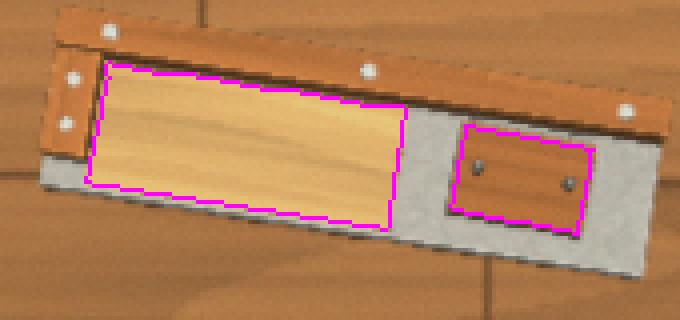

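View pics/m2.png

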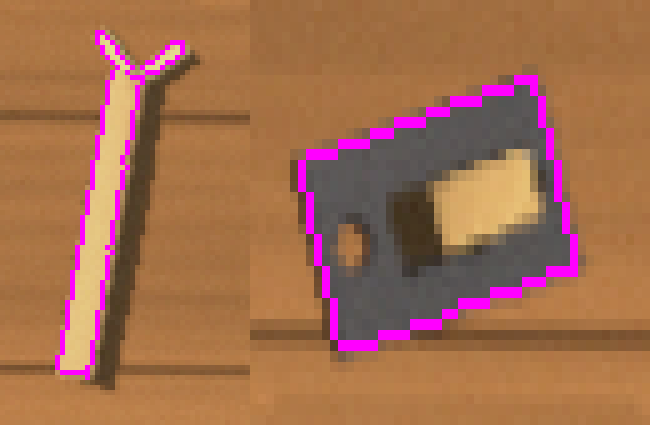

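Run:
```python
from h import *
yaw=np.deg2rad(-8.2); ex=np.array([np.cos(yaw),np.sin(yaw)]); ey=np.array([-ex[1],ex[0]])
def T(x,y,z): 
    p=onz("top",[230+(x+.5)/4-.5,175+(y+.5)/4-.5],z)[0]; return p
def Sd(x,y,z): return onz("side",[160+(x+.5)/4-.5,180+(y+.5)/4-.5],z)[0]
o=np.array([561.3,88.0])-ey*72.5 ; print("oak axis ref",o)
# points expressed in frame (origin guess 0 => raw) 
for nm,f,x,y,z in [("fence far L",T,62,28,48),("fence far R",T,672,118,48),("fence near R",T,665,160,48),("fence near L(stop)",T,103,72,48),
 ("bedR near",T,641,293,18),("bed near L",T,40,205,18),("oak NR",T,392,250,18),("oak FR",T,408,127,18),("stop farleft",T,57,68,38),("stop nearL",T,42,175,38),("stop nearR",T,83,180,38),
 ("S bedNL",Sd,187,530,18),("S bedNR",Sd,776,186,18),("S oak NR",Sd,548,302,18),("S oak FR",Sd,446,238,18),("S fence nearL",Sd,60,384,48),("S fence farL",Sd,36,360,48),("S fence R far",Sd,632,57,48),("S fence R near",Sd,661,75,48),("S stop nearR",Sd,203,446,38),("S stop nearL",Sd,153,474,38)]:
    p=f(x,y,z)[:2]; print(nm,np.round(p,1),"jigx %.1f jigy %.1f"%((p-o)@ex,(p-o)@ey))
```

```text
oak axis ref [550.95940231  16.24122326]
fence far L [645.5 208.2] jigx 66.2 jigy 203.4
fence far R [ 590.9 -190.3] jigx 69.0 jigy -198.8
fence near R [ 563.1 -185.6] jigx 40.8 jigy -198.0
fence near L(stop) [616.7 180.8] jigx 41.6 jigy 172.2
bedR near [ 478.9 -174. ] jigx -44.2 jigy -198.5
bed near L [533.1 224. ] jigx -47.3 jigy 203.1
oak NR [505.7  -9. ] jigx -41.2 jigy -31.4
oak FR [588.3 -19. ] jigx 42.0 jigy -29.5
stop farleft [621.1 212.2] jigx 41.5 jigy 204.0
stop nearL [550.  220.1] jigx -30.0 jigy 201.6
stop nearR [547.  193.3] jigx -29.1 jigy 174.7
S bedNL [526.6 225.3] jigx -54.0 jigy 203.4
S bedNR [ 470.8 -168.9] jigx -52.9 jigy -194.7
S oak NR [503.9  -9.9] jigx -42.9 jigy -32.6
S oak FR [581.5 -20.3] jigx 35.4 jigy -31.8
S fence nearL [620.4 212. ] jigx 40.8 jigy 203.7
S fence farL [642.9 206.8] jigx 63.8 jigy 201.7
S fence R far [ 584.9 -188.4] jigx 62.7 jigy -197.7
S fence R near [ 560.4 -183.1] jigx 37.8 jigy -195.9
S stop nearR [544.6 194.6] jigx -31.8 jigy 175.7
S stop nearL [548.6 222.5] jigx -31.8 jigy 203.9
```

```bash
cat >> h.py <<'E'
def wrap(a): return (a+180)%360-180
def pose():
    s=read_state(); M=R.from_quat(s["ee_rot"]).as_matrix(); return s,np.array(s["position"]),M,np.degrees(np.arctan2(M[1,1],M[0,1]))
def goto(x,y,z,yaw):
    "print tool-frame shift (m) and turn (deg) to reach TCP xyz with tool-y yaw"
    s,p,M,yw=pose(); d=M.T@(np.array([x,y,z])-p)/1000
    print("from",np.round(p,1),"yaw %.1f tilt %.2f"%(yw,np.degrees(np.arccos(-M[2,2])))," shift",np.round(d,4),"turn %.1f"%(-wrap(yaw-yw)))
E
python3 - <<'E'
from m import *
im=cv2.imread("pics/top0.png"); hsv=cv2.cvtColor(im,cv2.COLOR_BGR2HSV)
mk=cv2.inRange(hsv,(16,60,190),(28,135,255))
c=big(mk,180,217,218,282); q,b=rect("top",c,44); print("bar",[np.round(v,1) for v in q],np.round(b,1).tolist())
# side-view: bar top corners from c4 (scale4, off 130,315)
S=lambda x,y,z:np.round(onz("side",[130+(x+.5)/4-.5,315+(y+.5)/4-.5],z)[0],1)
T=lambda x,y,z:np.round(onz("top",[170+(x+.5)/5-.5,200+(y+.5)/5-.5],z)[0],1)
print("side rear",S(296,257,44),S(334,231,44),"nose",S(72,55,44),S(100,36,44))
print("top rear",T(82,372,44),T(118,380,44),"nose",T(136,72,44),T(170,74,44),"prongs",T(122,34,26),T(212,44,26))
S=lambda x,y,z:np.round(onz("side",[385+(x-405+.5)/7-.5,170+(y+.5)/7-.5],z)[0],1)
print("w grip side top",S(572,88,62),S(590,50,62),S(642,58,62),S(624,98,62))
print("plate side",S(487,250,10),S(636,280,10),S(692,160,10))
T=lambda x,y,z:np.round(onz("top",[435+(x-405+.5)/7-.5,245+(y+.5)/7-.5],z)[0],1)
print("grip top",T(565,122,62),T(652,97,62),T(660,140,62),T(575,165,62),"hole",T(493,160,10))
t=onz("top",[[263,284],[280,284],[275,316],[308,316],[350,316],[180,333]],20);print("tape..",np.round(t,0).tolist())
goto(436.6,-356.6,150,196)
E
```

```text
bar [array([477.3, 335.2]), array([ 18.5, 151.7]), np.float64(82.1)] [[400.8999938964844, 336.5], [551.2000122070312, 315.70001220703125], [553.7999877929688, 334.0], [403.5, 354.79998779296875]]
side rear [398.3 354.4  44. ] [396.1 335.8  44. ] nose [554.1 334.1  44. ] [553.7 319.1  44. ]
top rear [403.5 353.3  44. ] [399.6 334.8  44. ] nose [559.2 331.5  44. ] [558.4 313.9  44. ] prongs [582.4 344.   26. ] [577.6 296.6  26. ]
w grip side top [ 437.7 -340.6   62. ] [ 445.6 -366.1   62. ] [ 429.3 -372.2   62. ] [ 421.  -345.6   62. ]
plate side [ 447.  -310.9   10. ] [ 398.8 -325.6   10. ] [ 421.2 -404.    10. ]
grip top [ 440.2 -340.1   62. ] [ 449.6 -372.3   62. ] [ 433.9 -374.8   62. ] [ 424.5 -343.5   62. ] hole [ 429.1 -327.3   10. ]
tape.. [[380.0, 159.0, 20.0], [381.0, 114.0, 20.0], [298.0, 126.0, 20.0], [299.0, 40.0, 20.0], [300.0, -69.0, 20.0], [253.0, 369.0, 20.0]]
from [ 188.6 -595.3  247.3] yaw 107.6 tilt 0.12  shift [-0.3085  0.1525  0.0976] turn -88.4
```

The weight and stick poses agree between the two views to about 4 mm. The weight is at (435.5,-356.8), yaw 16°. The stick is at (478,334.5), heading -8°. I'll go above the weight first.

Request:
jog_arm:
  increments:
    - [-0.04,0.02,0.012,-10]
    - [-0.08,0.04,0.025,-20]
    - [-0.12,0.06,0.038,-30]
    - [-0.16,0.08,0.05,-40]
    - [-0.2,0.1,0.064,-50]
    - [-0.24,0.12,0.077,-60]
    - [-0.275,0.137,0.09,-70]
    - [-0.295,0.147,0.098,-80]
    - [-0.3075,0.1525,0.098,-88.4]
    - [-0.3075,0.1525,0.098,-88.4]
  hand: 1

```text
clock: 1.35
position: [436.1, -356.3, 149.1]
ee_rot: [0.798, -0.602, -0.001, -0.0]
contact_force: [-0.7, -0.6, 0.9]
gripper_width: 85.4
```

Run:
```python
from h import *
goto(435.5,-356.8,45,196)
```

```text
from [ 436.1 -356.3  149.1] yaw -164.0 tilt 0.16  shift [0.0006 0.0006 0.1041] turn -0.0
```

Request:
jog_arm:
  increments:
    - [0.0005,0.0005,0.05,0]
    - [0.0005,0.0005,0.09,0]
    - [0.0005,0.0005,0.104,0]
    - [0.0005,0.0005,0.104,0]
  hand: 1

```text
clock: 1.85
position: [435.2, -357.1, 44.8]
ee_rot: [0.798, -0.603, -0.002, -0.0]
contact_force: [0.4, -0.4, -0.2]
gripper_width: 85.3
```

Request:
jog_arm:
  increments:
    - [0,0,0,0]
    - [0,0,0,0]
    - [0,0,0,0]
    - [0,0,0,0]
    - [0,0,0,0]
    - [0,0,0,0]
  hand: -1

```text
clock: 2.6
position: [435.8, -357.3, 45.6]
ee_rot: [0.798, -0.602, -0.001, -0.0]
contact_force: [-0.6, 1.7, 5.0]
gripper_width: 16.7
```

Run:
```python
from h import *
s=read_state();print(s["gripper_width"],s["contact_force"])
crop("top",420,230,500,290,6,"g1"); crop("side",370,140,450,220,6,"g2")
goto(537.3,-92.9,145,169.9)
```

```text
16.707606828940634 [-0.58341924  1.66462442  4.96137752]
from [ 435.8 -357.3   45.6] yaw -164.1 tilt 0.13  shift [-0.2266 -0.17   -0.099 ] turn 26.0
```

View pics/g2.png

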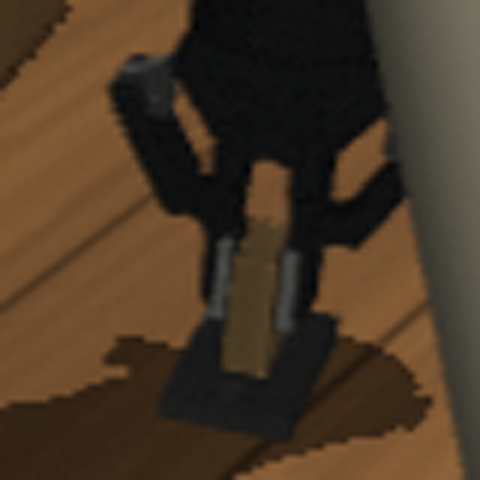

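The weight is gripped: both pads are on the grip's upper half. I'll lift it and carry it above the sled.

Request:
jog_arm:
  increments:
    - [0,0,-0.06,0]
    - [0,0,-0.1,0]
    - [-0.04,-0.03,-0.1,4]
    - [-0.08,-0.06,-0.1,8]
    - [-0.12,-0.09,-0.1,13]
    - [-0.155,-0.117,-0.1,18]
    - [-0.185,-0.14,-0.1,22]
    - [-0.21,-0.158,-0.1,25]
    - [-0.2265,-0.17,-0.1,26]
    - [-0.2265,-0.17,-0.1,26]
  hand: -1

```text
clock: 3.95
position: [536.4, -91.7, 144.2]
ee_rot: [-0.643, 0.766, 0.003, -0.001]
contact_force: [-0.8, -0.9, -4.9]
gripper_width: 17.7
```

Run:
```python
from h import *
s=read_state();print(s["gripper_width"],s["contact_force"])
crop("top",320,190,400,260,8,"p1"); crop("side",270,140,370,260,5,"p2")
goto(537.3,-92.9,110,169.9)
```

```text
17.65702740404795 [-0.77039289 -0.89995471 -4.92564797]
from [536.  -93.1 144.5] yaw 169.9 tilt 0.31  shift [-0.0004 -0.0014  0.0345] turn 0.0
```

View pics/p1.png

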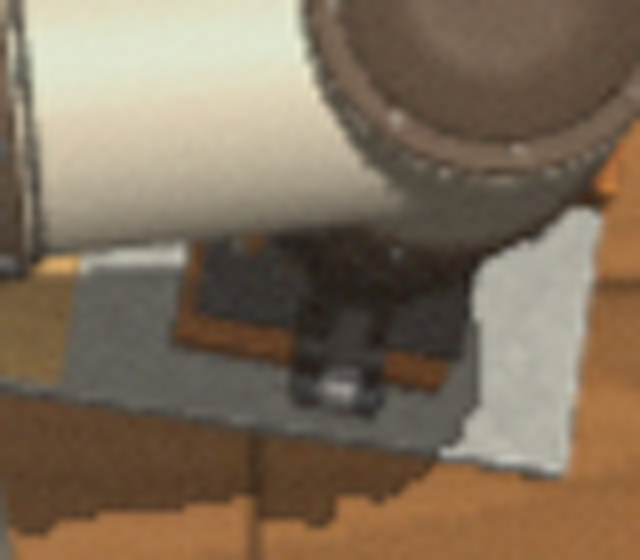

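View pics/p2.png

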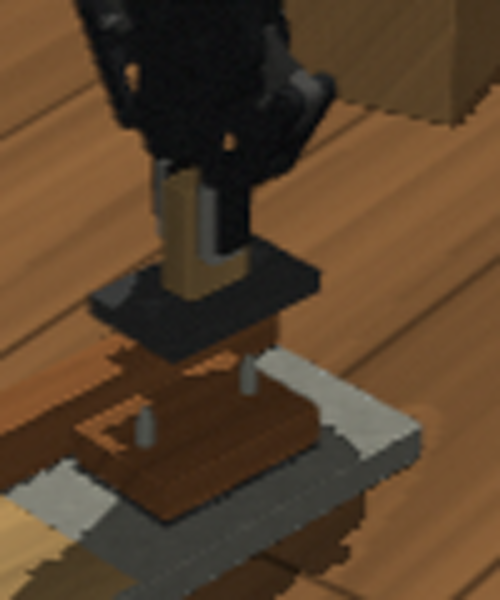

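Run:
```python
from h import *
T=lambda x,y,z:onz("top",[320+(x+.5)/8-.5,190+(y+.5)/8-.5],z)[0][:2]
S=lambda x,y,z:onz("side",[270+(x+.5)/5-.5,140+(y+.5)/5-.5],z)[0][:2]
S0=lambda x,y,z:onz("side",[160+(x+.5)/4-.5,180+(y+.5)/4-.5],z)[0][:2]
T0=lambda x,y,z:onz("top",[230+(x+.5)/4-.5,175+(y+.5)/4-.5],z)[0][:2]
r=lambda *a:[np.round(p,1).tolist() for p in a]
print("plate near edge top",r(T(200,312,109),T(465,358,109)),"sled near edge",r(T(172,342,40),T(442,390,40)))
print("side plate top L,N,R",r(S(90,297,109),S(177,343,109),S(321,268,109)))
print("side sled L,N,R",r(S(72,432,40),S(165,512,40),S(318,405,40)))
print("pins side tips",r(S(147,407,58),S(249,355,58),S0(557,165,58),S0(640,124,58)),"bases",r(S(146,445,40),S(249,393,40),S0(557,199,40),S0(640,154,40)))
print("pins top tips",r(T0(478,184,58),T0(568,201,58)),"bases",r(T0(477,190,40),T0(570,208,40)))
```

```text
plate near edge top [[516.6, -48.6], [503.2, -130.4]] sled near edge [[516.1, -43.4], [501.3, -131.5]]
side plate top L,N,R [[562.4, -54.5], [512.9, -49.2], [500.9, -131.8]]
side sled L,N,R [[570.6, -50.7], [503.8, -29.7], [500.2, -132.0]]
pins side tips [[540.7, -64.5], [530.9, -122.9], [541.2, -64.7], [530.5, -123.1]] bases [[539.8, -62.6], [529.2, -121.1], [537.9, -60.4], [529.0, -121.6]]
pins top tips [[544.3, -63.1], [534.0, -121.2]] bases [[543.1, -63.7], [532.0, -124.5]]
```

Request:
jog_arm:
  increments:
    - [-0.002,-0.003,0.015,0]
    - [-0.002,-0.003,0.032,0]
    - [-0.002,-0.003,0.032,0]
    - [-0.002,-0.003,0.032,0]
  hand: -1

```text
clock: 4.55
position: [539.3, -92.0, 112.4]
ee_rot: [-0.642, 0.767, 0.002, -0.001]
contact_force: [0.4, -0.0, -4.9]
gripper_width: 17.0
```

Run:
```python
from h import *
for i in range(3): print(np.round(read_state()["position"],1))
crop("top",320,190,400,260,8,"p3"); crop("side",270,170,370,260,7,"p4")
print(np.round(read_state()["position"],1))
```

```text
[539.3 -92.  112.4]
[539.3 -92.  112.4]
[539.3 -92.  112.4]
[539.6 -91.8 113.1]
```

View pics/p3.png

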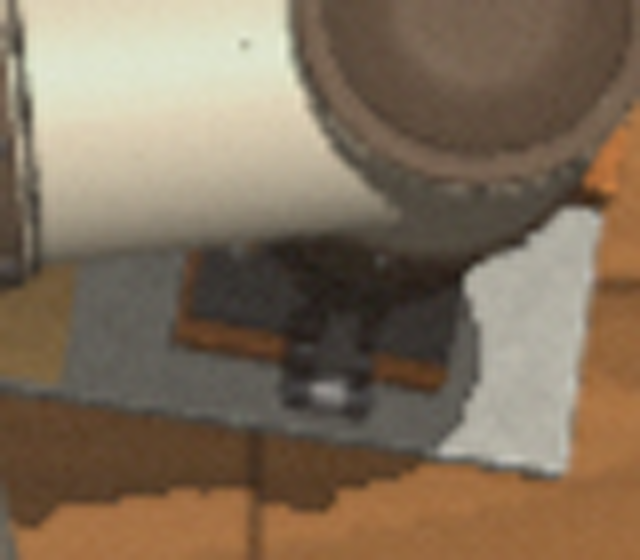

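View pics/p4.png

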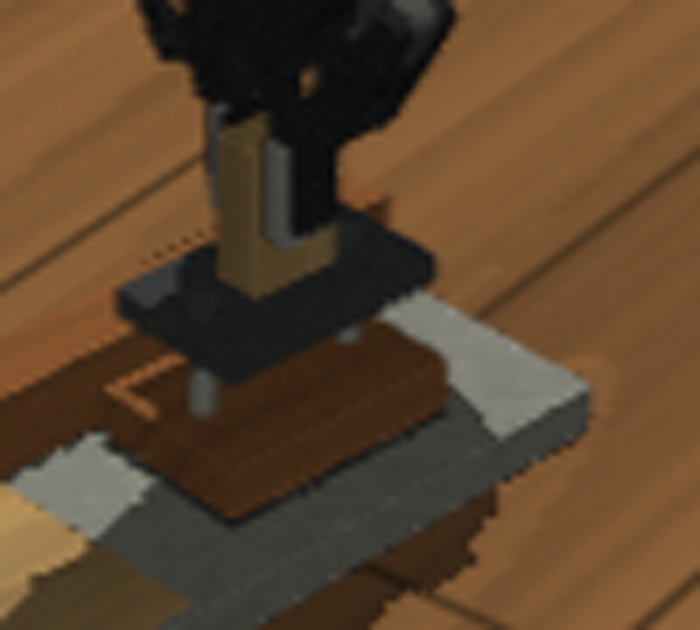

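Run:
```python
from h import *
T=lambda x,y,z:onz("top",[320+(x+.5)/8-.5,190+(y+.5)/8-.5],z)[0][:2]
S=lambda x,y,z:onz("side",[270+(x+.5)/7-.5,170+(y+.5)/7-.5],z)[0][:2]
ex=np.array([.9845,-.1754])
a,b=T(190,318,77),T(445,362,77); print("plate T",a,b,(a+b)/2+26*ex)
a,b=T(174,343,40),T(442,389,40); print("sled T",a,b,(a+b)/2+30*ex)
a,b,c=S(117,294,77),S(232,360,77),S(436,257,77); print("plate S",a,b,c,(a+c)/2,(b+c)/2+26*ex)
a,b,c=S(103,400,40),S(232,490,40),S(446,365,40); print("sled S",a,b,c,(a+c)/2,(b+c)/2+30*ex)
```

```text
plate T [519.0152047  -47.24244527] [ 505.89163778 -128.04980114] [538.05042124 -92.20652321]
sled T [515.77306577 -44.06831985] [ 501.65911468 -131.46939155] [538.25109022 -93.0308557 ]
plate S [566.00519996 -53.73176118] [517.29577465 -47.3310414 ] [ 502.98292172 -129.18279235] [534.49406084 -91.45727676] [535.73634819 -92.81731687]
sled S [568.42209698 -49.0462534 ] [508.85810821 -36.55757369] [ 497.55894445 -128.66135034] [532.99052072 -88.85380187] [532.74352633 -87.87146202]
```

Plate and pins now line up to about 1 mm in both views, so I'll lower it, watching the force.

Request:
jog_arm:
  increments:
    - [0,0,0.006,0]
    - [0,0,0.012,0]
    - [0,0,0.017,0]
    - [0,0,0.02,0]
    - [0,0,0.02,0]
  hand: -1

```text
clock: 5.28
position: [539.4, -91.8, 92.7]
ee_rot: [-0.642, 0.767, 0.002, -0.001]
contact_force: [-1.0, 0.8, -5.0]
gripper_width: 17.1
```

Run:
```python
from h import *
crop("top",320,190,400,260,8,"p5"); crop("side",270,170,370,260,7,"p6")
s=read_state();print(np.round(s["position"],1),s["contact_force"],s["wrist_torque"])
```

```text
[539.7 -91.8  93.2] [ 0.69622842 -0.02480027 -5.60825185] [ 0.01045559 -0.03378403  0.00451674]
```

View pics/p6.png

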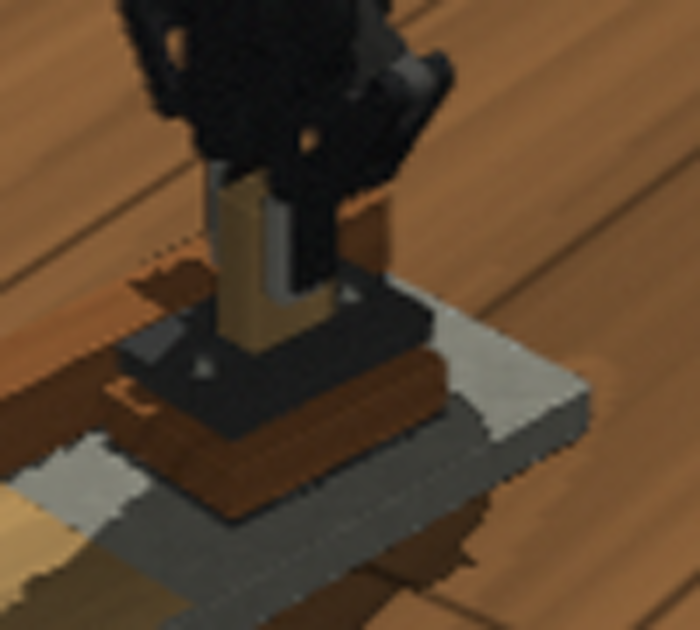

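Both pin tips poke through the holes, at (204,367) and (350,293). Contact force shows only the weight's own load, so I'll go down the last 7 mm.

Request:
jog_arm:
  increments:
    - [0,0,0.003,0]
    - [0,0,0.005,0]
    - [0,0,0.0065,0]
    - [0,0,0.0065,0]
    - [0,0,0.0065,0]
  hand: -1

```text
clock: 6.0
position: [539.7, -91.8, 86.7]
ee_rot: [-0.642, 0.767, 0.002, -0.001]
contact_force: [-0.4, 0.6, -5.0]
gripper_width: 17.2
```

Run:
```python
from h import *
s=read_state();print(np.round(s["position"],1),s["contact_force"],s["wrist_torque"])
crop("side",270,170,370,260,7,"p7")
```

```text
[539.7 -91.8  86.7] [-0.36646018  0.62965783 -5.01530766] [ 0.00885332 -0.04572374  0.02811295]
```

View pics/p7.png

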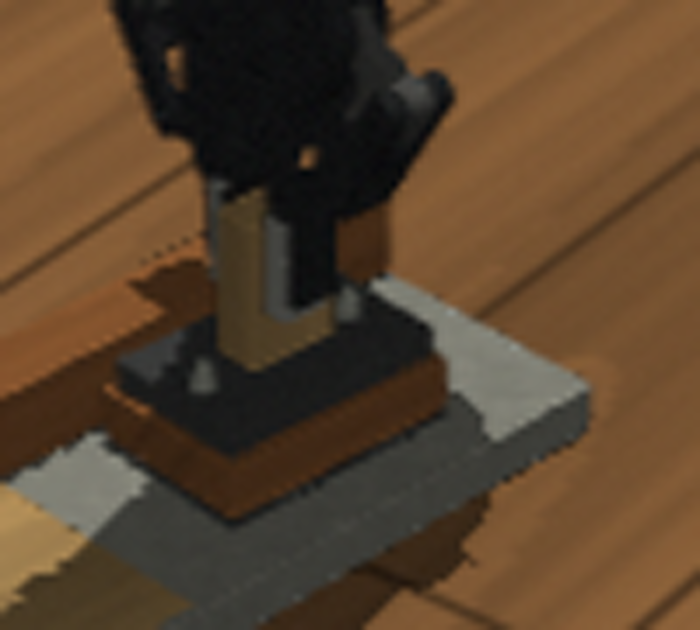

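Request:
jog_arm:
  increments:
    - [0,0,0.001,0]
    - [0,0,0.0015,0]
    - [0,0,0.002,0]
    - [0,0,0.002,0]
  hand: -1

```text
clock: 6.55
position: [539.9, -91.8, 85.7]
ee_rot: [-0.642, 0.767, 0.002, -0.001]
contact_force: [-4.5, 1.4, 5.4]
gripper_width: 17.4
```

Force changed from -5 to +5 N, so the weight is bearing on the sled. I'll release and go up.

Request:
jog_arm:
  increments:
    - [0,0,0,0]
    - [0,0,0,0]
    - [0,0,0,0]
    - [0,0,0,0]
  hand: 1

```text
clock: 7.05
position: [540.0, -91.8, 85.6]
ee_rot: [-0.642, 0.767, 0.001, -0.0]
contact_force: [0.2, -0.2, 0.1]
gripper_width: 85.2
```

Request:
jog_arm:
  increments:
    - [0,0,-0.02,0]
    - [0,0,-0.06,0]
    - [0,0,-0.11,0]
    - [0,0,-0.16,0]
    - [0,0,-0.16,0]
  hand: 1

```text
clock: 7.68
position: [542.8, -92.1, 250.5]
ee_rot: [-0.642, 0.766, -0.002, 0.004]
contact_force: [0.5, 0.7, -1.3]
gripper_width: 85.3
```

Run:
```python
from h import *
crop("side",270,170,370,260,7,"p8")
goto(478,334.5,150,82)
```

```text
from [541.2 -91.9 247.6] yaw 169.9 tilt 0.19  shift [-0.4085  0.1371  0.0985] turn 87.9
```

View pics/p8.png

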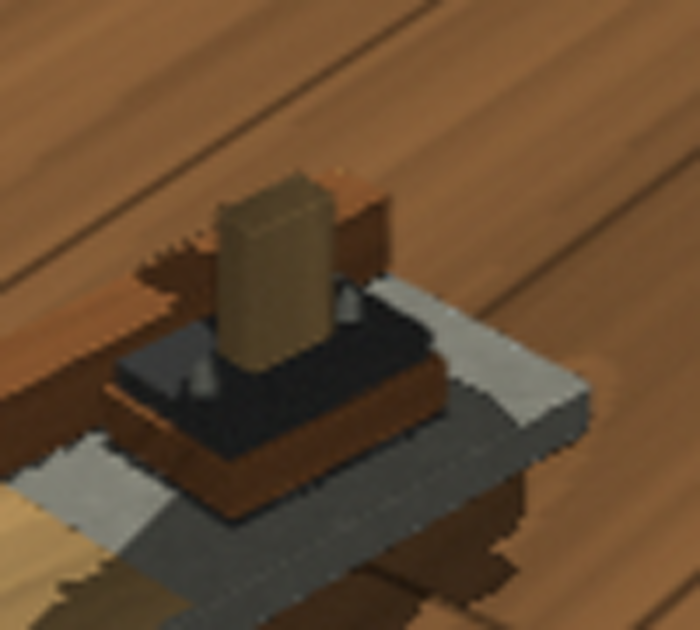

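The weight sits flat on the sled with both pins through it. Next, the stick.

Request:
jog_arm:
  increments:
    - [-0.045,0.015,0,10]
    - [-0.09,0.03,0,20]
    - [-0.135,0.045,0,30]
    - [-0.18,0.06,0,40]
    - [-0.23,0.077,0.01,50]
    - [-0.28,0.094,0.03,60]
    - [-0.33,0.11,0.05,70]
    - [-0.375,0.126,0.08,80]
    - [-0.4085,0.137,0.098,88]
    - [-0.4085,0.137,0.098,88]
  hand: 1

```text
clock: 8.98
position: [476.3, 335.3, 146.7]
ee_rot: [0.069, 0.998, -0.001, -0.001]
contact_force: [0.0, -0.3, -0.2]
gripper_width: 85.8
```

Run:
```python
from h import *
im=get_image("top"); cv2.imwrite("pics/top1.png",im[:,:,::-1])
goto(478,334.5,21,82)
```

```text
from [477.  334.4 148.1] yaw 82.1 tilt 0.09  shift [-0.0011  0.0004  0.1271] turn 0.1
```

View pics/top1.png

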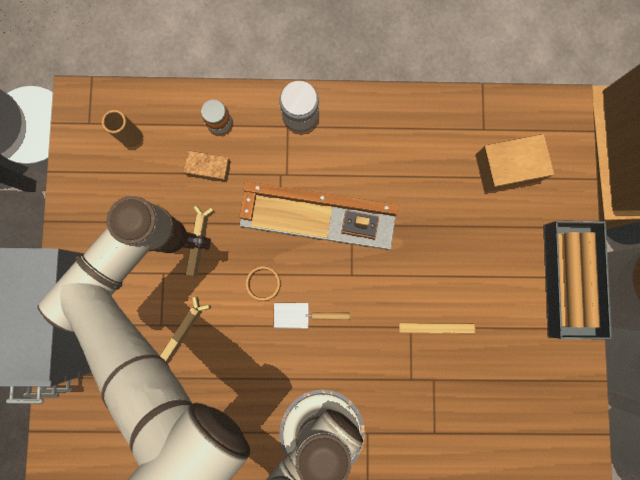

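Request:
jog_arm:
  increments:
    - [-0.001,0,0.05,0]
    - [-0.001,0,0.1,0]
    - [-0.001,0,0.12,0]
    - [-0.001,0,0.126,0]
    - [-0.001,0,0.126,0]
  hand: 1

```text
clock: 9.65
position: [478.4, 333.8, 22.7]
ee_rot: [0.069, 0.998, -0.0, -0.0]
contact_force: [0.3, -0.1, 0.2]
gripper_width: 85.5
```

Request:
jog_arm:
  increments:
    - [0,0,0,0]
    - [0,0,0,0]
    - [0,0,0,0]
    - [0,0,0,0]
    - [0,0,0,0]
    - [0,0,0,0]
  hand: -1

```text
clock: 10.4
position: [478.6, 334.1, 23.2]
ee_rot: [0.069, 0.998, -0.0, 0.0]
contact_force: [-1.0, 0.4, 5.0]
gripper_width: 19.3
```

Run:
```python
from h import *
s=read_state();print(s["gripper_width"],s["contact_force"],s["position"])
crop("side",110,260,250,400,5,"s1")
im=cv2.imread("pics/top1.png")[:,:,::-1]; crop("top",320,190,400,250,8,"s2",im)
```

```text
19.293932239452403 [-0.96994625  0.37565742  5.02684582] [478.59260059 334.10531178  23.16808011]
```

View pics/s1.png

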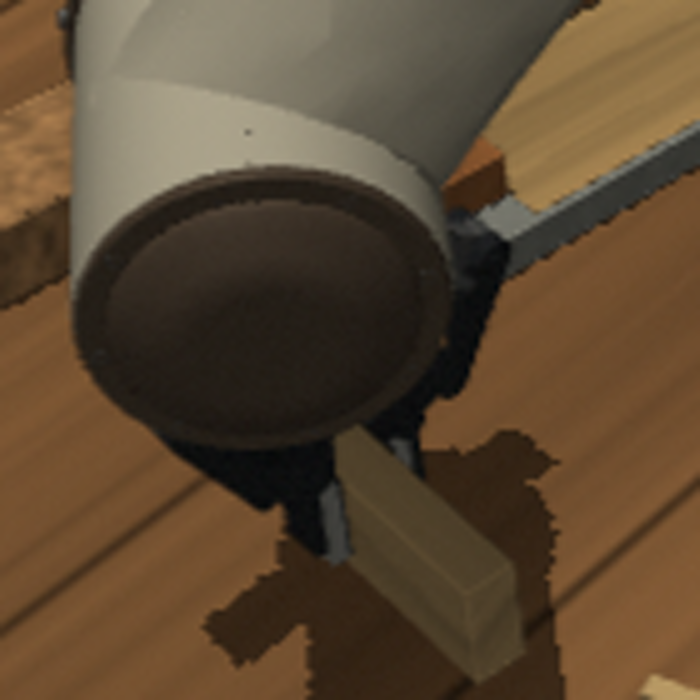

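View pics/s2.png

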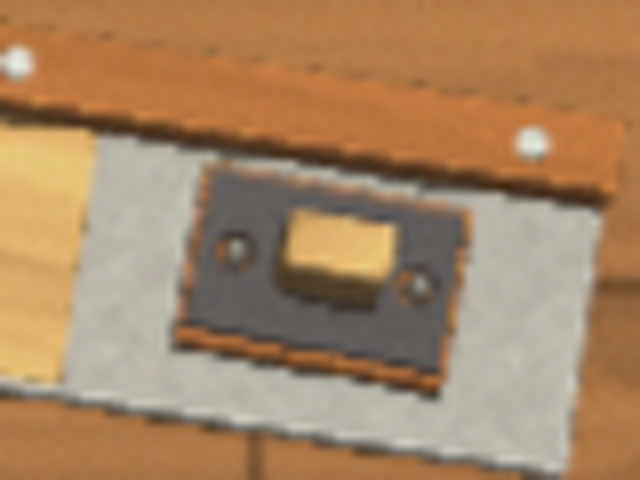

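Run:
```python
from h import *
T=lambda x,y,z:onz("top",[320+(x+.5)/8-.5,190+(y+.5)/8-.5],z)[0][:2]
a,b=T(174,347,40),T(437,393,40); print("sled near corners",a,b)
print("pins",T(238,249,58),T(420,286,58))
print("fence near edge", T(10,108,48),T(608,200,48))
s,p,M,yw=pose(); print(np.round(M,3))
goto(417.7,-193.8,150,126.8)
```

```text
sled near corners [514.46023914 -44.07547401] [ 500.32991331 -129.83618659]
pins [544.18175523 -63.6209554 ] [ 532.83081818 -122.3024447 ]
fence near edge [591.22818078  10.15841317] [ 563.24810938 -184.76384304]
[[-0.99   0.138  0.   ]
 [ 0.138  0.99  -0.   ]
 [-0.    -0.    -1.   ]]
from [478.6 334.1  23.2] yaw 82.1 tilt 0.02  shift [-0.0126 -0.5313 -0.1267] turn -44.7
```

Request:
jog_arm:
  increments:
    - [0,0,-0.02,0]
    - [0,0,-0.06,0]
    - [0,0,-0.11,0]
    - [0,0,-0.13,0]
    - [0,0,-0.13,0]
  hand: -1

```text
clock: 11.08
position: [478.8, 334.5, 154.1]
ee_rot: [0.069, 0.998, 0.001, 0.001]
contact_force: [0.1, 0.5, -2.0]
gripper_width: 19.8
```

Request:
jog_arm:
  increments:
    - [0,-0.015,0,-2]
    - [-0.001,-0.045,0,-5]
    - [-0.002,-0.085,0,-9]
    - [-0.004,-0.13,0,-13]
    - [-0.005,-0.175,0,-17]
    - [-0.006,-0.22,0,-21]
    - [-0.007,-0.265,0,-25]
    - [-0.008,-0.31,0,-29]
    - [-0.009,-0.355,0,-33]
    - [-0.01,-0.4,0,-37]
  hand: -1

```text
clock: 12.32
position: [431.6, -64.6, 151.3]
ee_rot: [-0.252, 0.968, 0.001, -0.001]
contact_force: [1.1, 1.5, -1.4]
gripper_width: 19.0
```

Run:
```python
from h import *
goto(417.7,-193.8,120,126.8)
```

```text
from [431.6 -64.6 151.3] yaw 119.2 tilt 0.16  shift [ 0.0751 -0.1061  0.0311] turn -7.6
```

Request:
jog_arm:
  increments:
    - [0.02,-0.028,0,-3]
    - [0.04,-0.056,0,-6]
    - [0.058,-0.082,0.01,-7.6]
    - [0.07,-0.099,0.02,-7.6]
    - [0.075,-0.106,0.031,-7.6]
    - [0.075,-0.106,0.031,-7.6]
    - [0.075,-0.106,0.031,-7.6]
  hand: -1

```text
clock: 13.2
position: [417.8, -193.1, 119.9]
ee_rot: [-0.316, 0.949, 0.001, -0.001]
contact_force: [0.9, 0.5, -1.3]
gripper_width: 19.1
```

Run:
```python
from h import *
goto(417.7,-193.8,44,126.8)
crop("top",320,190,440,290,6,"n1"); crop("side",270,150,410,270,5,"n2")
```

```text
from [ 417.8 -193.1  119.9] yaw 126.8 tilt 0.18  shift [ 0.0005 -0.0007  0.0759] turn 0.0
```

View pics/n1.png

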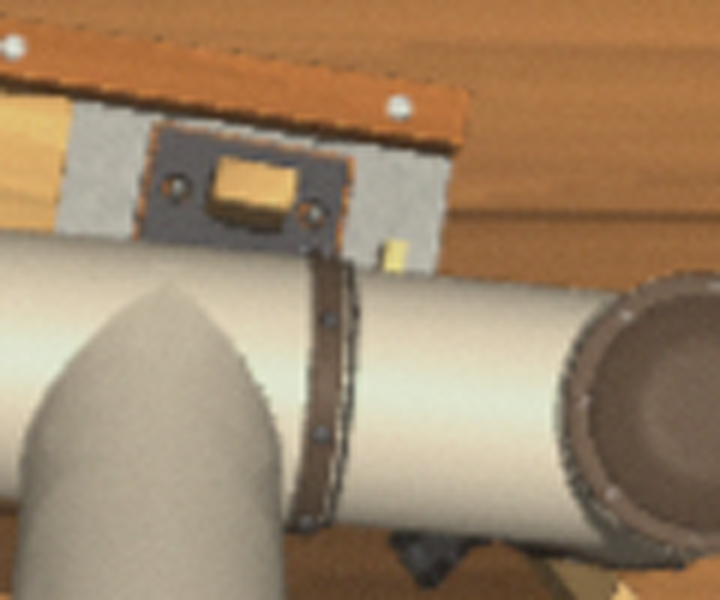

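View pics/n2.png

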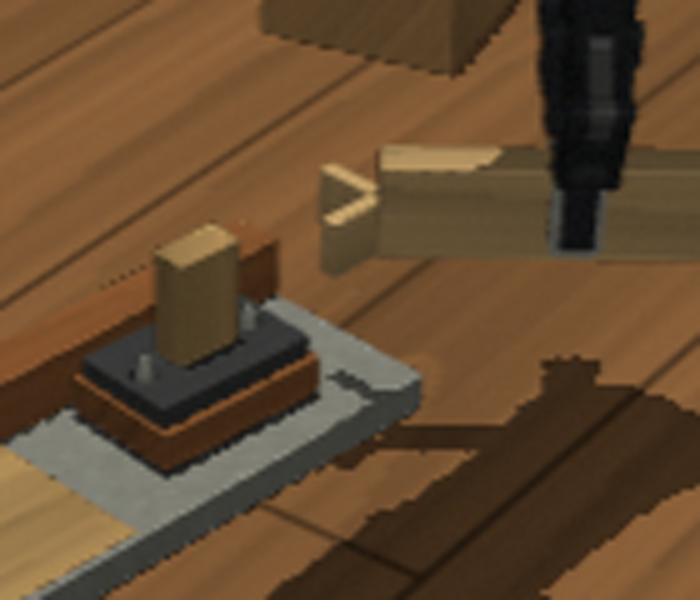

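Run:
```python
from h import *
S=lambda x,y,z:np.round(onz("side",[270+(x+.5)/5-.5,150+(y+.5)/5-.5],z)[0][:2],1)
z=123; print("notch",S(375,190,z),"prong tips",S(322,168,z),S(325,222,z))
print(proj("side",[[485.1,-142.8,123]])*5-np.array([270,150])*5, "sled rear corner side", S(318,350,40))
h=np.array([np.cos(np.radians(36.8)),np.sin(np.radians(36.8))]);print(np.array([417.8,-193.1])+84*h)
```

```text
notch [ 483.3 -144.9] prong tips [ 511.  -145.8] [ 484.8 -111.5]
[[366.44050114 188.63664424]] sled rear corner side [ 502.5 -135.1]
[ 485.06143516 -142.78201772]
```

Run:
```python
from h import *
im=get_image("side"); crop("side",320,160,480,220,5,"n3",im)
for a,b,z in [((380,150),(530,148),141),((380,171),(545,172),141),((378,257),(700,261),97)]:
    S=lambda p:onz("side",[270+(p[0]+.5)/5-.5,150+(p[1]+.5)/5-.5],z)[0][:2]
    d=S(a)-S(b); print(np.degrees(np.arctan2(d[1],d[0])),d)
```

```text
39.718972679675346 [47.81030614 39.7196321 ]
37.528721811485326 [53.41877535 41.03222949]
36.838764948329924 [107.50151465  80.53490302]
```

View pics/n3.png

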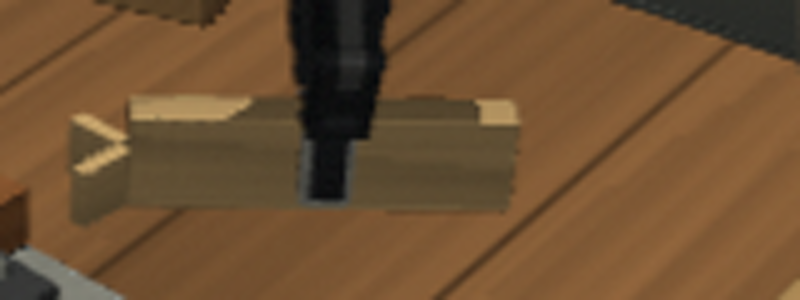

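Request:
jog_arm:
  increments:
    - [0,0,0.04,0]
    - [0,0,0.068,0]
    - [0,0,0.076,0]
    - [0,0,0.076,0]
    - [0,0,0.076,0]
  hand: -1

```text
clock: 13.98
position: [419.1, -193.0, 45.6]
ee_rot: [-0.316, 0.949, 0.0, 0.001]
contact_force: [-0.6, -0.1, -1.5]
gripper_width: 19.1
```

Run:
```python
from h import *
im=get_image("side"); crop("side",270,170,410,270,5,"n4",im)
s=read_state();print(s["position"],s["contact_force"],s["gripper_width"])
```

```text
[ 419.01513474 -192.98999911   45.64784772] [-0.15272354  0.90269346 -1.03589254] 19.28557350440435
```

View pics/n4.png

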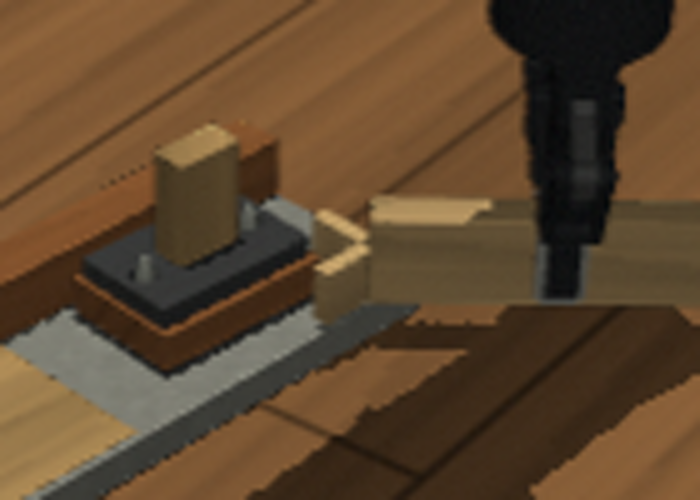

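Request:
jog_arm:
  increments:
    - [-0.005,0,0.001,0]
    - [-0.01,0,0.002,0]
    - [-0.014,0.0005,0.002,0]
    - [-0.016,0.0005,0.002,0]
    - [-0.016,0.0005,0.002,0]
  hand: -1

```text
clock: 14.65
position: [431.2, -183.1, 43.6]
ee_rot: [-0.316, 0.949, 0.0, 0.001]
contact_force: [-1.9, -3.2, -0.2]
gripper_width: 19.5
```

Run:
```python
from h import *
im=get_image("side"); crop("side",270,170,370,260,7,"n5",im)
im=get_image("top"); crop("top",310,190,410,260,7,"n6",im)
s=read_state();print(s["position"],s["contact_force"],s["gripper_width"])
```

```text
[ 431.24471767 -183.07910838   43.59965401] [-1.35053757 -2.53882961 -0.73834563] 19.397651858105483
```

View pics/n5.png

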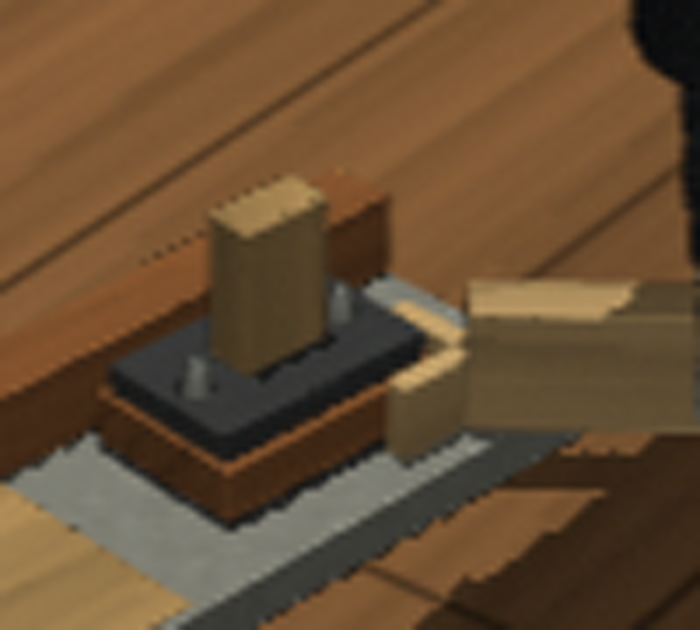

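View pics/n6.png

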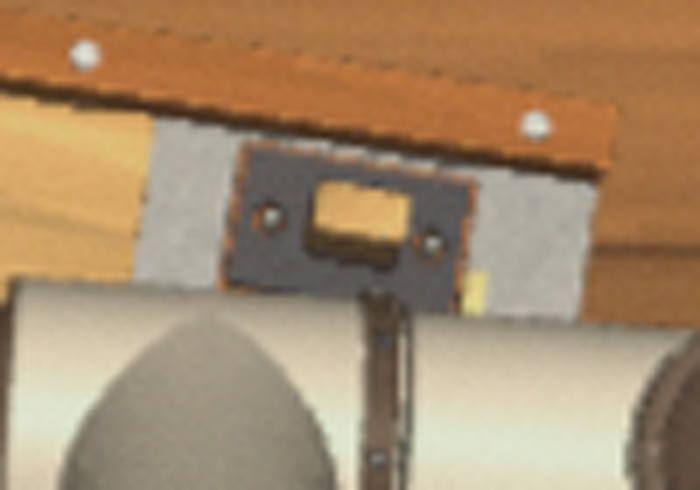

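The notch is on the rear corner with light contact of about 3 N. Now I'll press mainly toward the fence.

Request:
jog_arm:
  increments:
    - [-0.002,-0.001,0,0]
    - [-0.004,-0.002,0,0]
    - [-0.006,-0.003,0,0]
    - [-0.007,-0.0035,0,0]
    - [-0.007,-0.0035,0,0]
  hand: -1

```text
clock: 15.38
position: [438.5, -181.5, 43.4]
ee_rot: [-0.316, 0.949, 0.001, 0.0]
contact_force: [-3.3, -1.6, -0.6]
gripper_width: 19.2
```

Run:
```python
from h import *
im=get_image("side"); crop("side",270,170,370,260,7,"n7",im)
im=get_image("top"); crop("top",310,190,410,260,7,"n8",im)
s=read_state();print(s["position"],s["contact_force"],s["wrist_torque"])
```

```text
[ 438.45848372 -181.49825988   43.39615694] [-3.44722378 -1.22913115 -1.56563326] [-0.38357332  0.97055307  0.15253695]
```

View pics/n8.png

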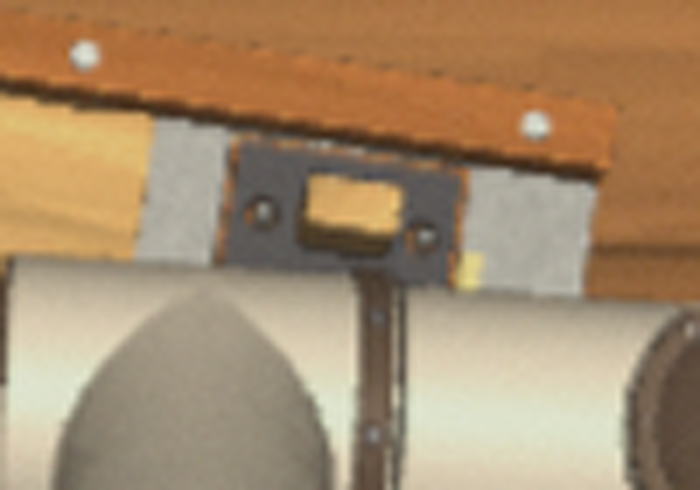

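View pics/n7.png

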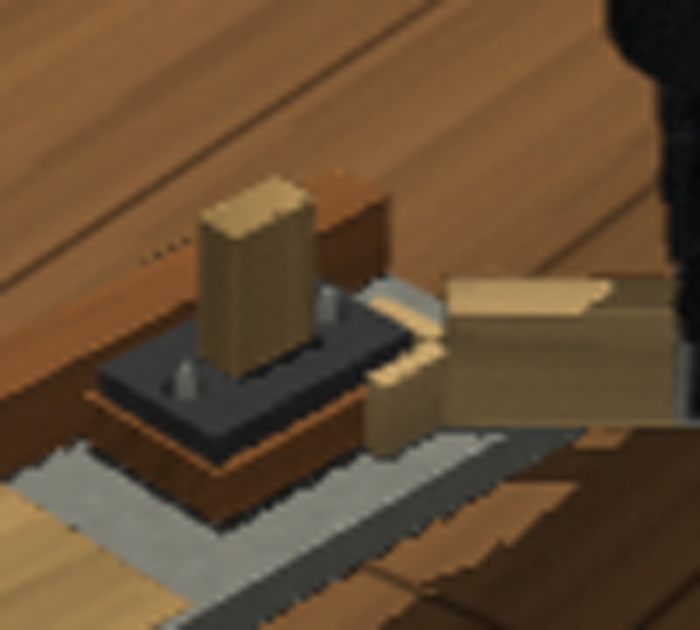

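Request:
jog_arm:
  increments:
    - [-0.001,-0.0008,0,0]
    - [-0.002,-0.0015,0,0]
    - [-0.003,-0.0022,0,0]
    - [-0.003,-0.0022,0,0]
  hand: -1

```text
clock: 15.98
position: [442.5, -181.4, 43.4]
ee_rot: [-0.316, 0.949, 0.001, 0.0]
contact_force: [-3.2, -0.2, -0.9]
gripper_width: 19.4
```

Request:
jog_arm:
  increments:
    - [-0.0007,-0.0007,0,0]
    - [-0.0015,-0.0014,0,0]
    - [-0.002,-0.0018,0,0]
    - [-0.002,-0.0018,0,0]
  hand: -1

```text
clock: 16.48
position: [444.3, -181.6, 43.3]
ee_rot: [-0.316, 0.949, 0.001, -0.001]
contact_force: [-5.7, -0.1, 1.1]
gripper_width: 19.6
```

Run:
```python
from h import *
im=get_image("side"); crop("side",270,170,370,260,7,"n9",im)
im=get_image("top"); crop("top",310,190,410,260,7,"n10",im)
s=read_state();print(s["position"],s["contact_force"],s["wrist_torque"],pose()[3])
```

```text
[ 444.28574793 -181.62283631   43.26265994] [-5.39505964 -0.78413488  0.36080688] [-0.09882305  1.48696728  0.35465883] 126.87834260539172
```

View pics/n10.png

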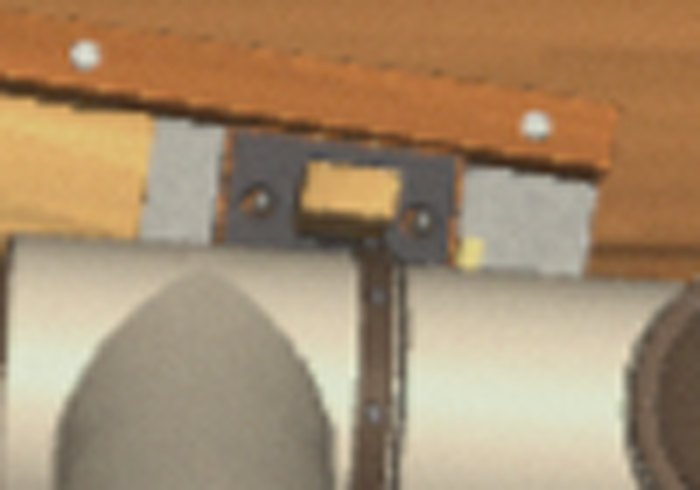

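View pics/n9.png

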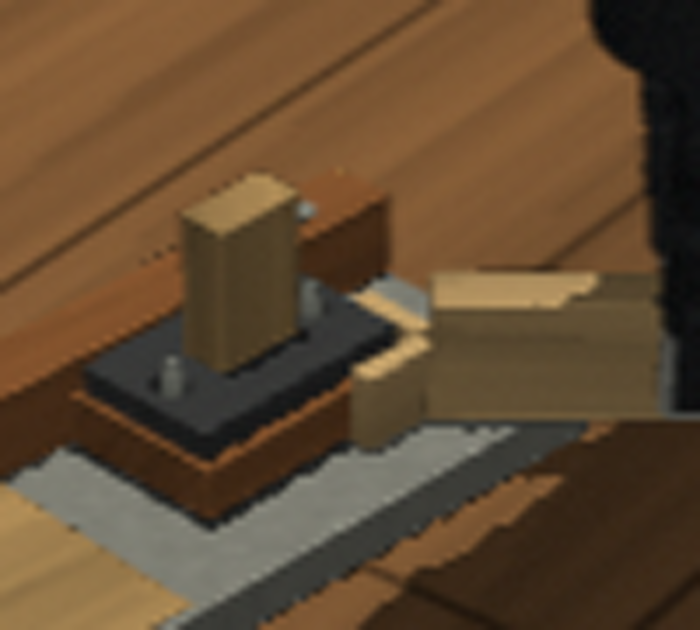

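Request:
jog_arm:
  increments:
    - [-0.0007,-0.0007,0,0]
    - [-0.0014,-0.0014,0,0]
    - [-0.0014,-0.0014,0,0]
  hand: -1

```text
clock: 16.95
position: [444.6, -181.8, 43.1]
ee_rot: [-0.317, 0.949, 0.002, -0.002]
contact_force: [-7.5, -1.3, 1.6]
gripper_width: 19.4
```

The stick moved only 0.3 mm while the force rose to 7.5 N, so the sled is against the fence. I'll feed a first stretch with press bias, still on the infeed.

Request:
jog_arm:
  increments:
    - [-0.0021,-0.0021,0,0]
    - [-0.0035,-0.0007,0,0]
    - [-0.0056,0.0014,0,0]
    - [-0.0092,0.005,0,0]
    - [-0.0127,0.0085,0,0]
  hand: -1

```text
clock: 17.58
position: [446.6, -168.4, 42.8]
ee_rot: [-0.316, 0.949, 0.003, -0.005]
contact_force: [-8.7, -8.4, 2.6]
gripper_width: 19.3
```

Run:
```python
from h import *
im=get_image("side"); crop("side",250,170,350,260,7,"f1",im)
im=get_image("top"); crop("top",300,190,400,260,7,"f2",im)
s=read_state();print(s["position"],s["contact_force"],s["wrist_torque"],pose()[3])
```

```text
[ 446.7360736  -167.93016421   42.73898063] [-9.08721417 -4.14607678  2.54659947] [-1.23988831  2.13536041  0.21564167] 126.8338524240277
```

View pics/f2.png

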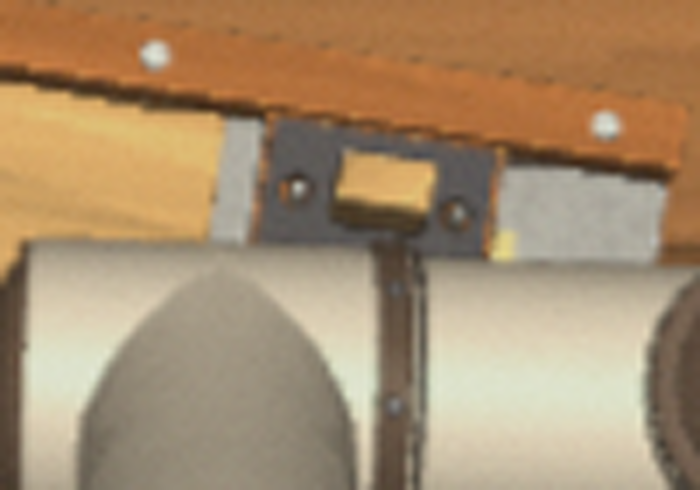

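View pics/f1.png

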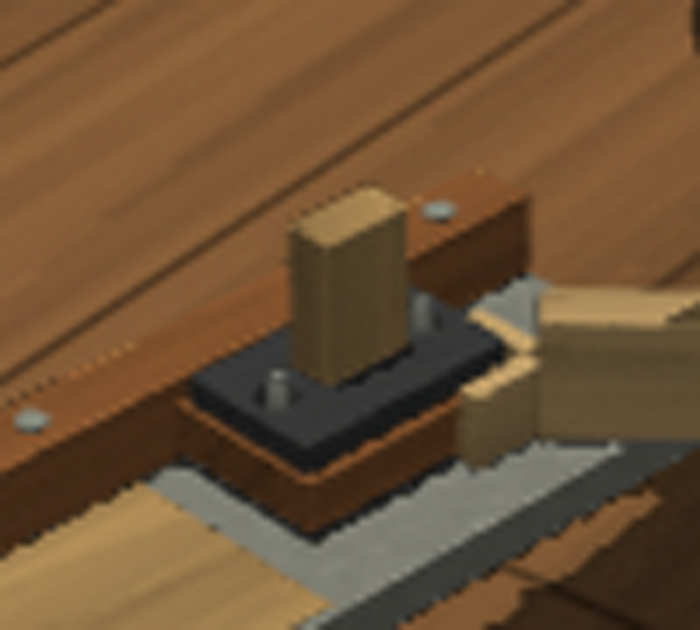

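```bash
cat >> h.py <<'E'
EX=np.array([.9898,-.1426,0]);EY=np.array([.1426,.9898,0])
def feed(b,ss,zt):
    s,p,M,yw=pose(); print(np.round(M[2],4),"z",p[2],"F jig x %.1f y %.1f"%(s["contact_force"]@EX,s["contact_force"]@EY))
    for q in ss:
        print(q,np.round(M.T@(EX*b+EY*q+np.array([0,0,(zt-p[2])*min(1,q/20)]))/1000,4).tolist())
E
python3 -c "
from h import *
feed(3,[5,10,20,30,40,50],43.5)"
```

```text
[ 0.0078  0.0082 -0.9999] z 42.738980630598455 F jig x -8.4 y -5.4
5 [-0.0057, 0.0014, -0.0002]
10 [-0.0092, 0.0049, -0.0004]
20 [-0.0163, 0.012, -0.0008]
30 [-0.0233, 0.0191, -0.0008]
40 [-0.0304, 0.0262, -0.0008]
50 [-0.0375, 0.0332, -0.0008]
```

Request:
jog_arm:
  increments:
    - [-0.0021,-0.0021,0,0]
    - [-0.0057,0.0014,-0.0003,0]
    - [-0.0092,0.005,-0.0005,0]
    - [-0.0127,0.0085,-0.0008,0]
    - [-0.0163,0.012,-0.001,0]
    - [-0.0198,0.0156,-0.001,0]
    - [-0.0233,0.0191,-0.001,0]
    - [-0.0268,0.0226,-0.001,0]
    - [-0.0304,0.0262,-0.001,0]
    - [-0.0339,0.0297,-0.001,0]
  hand: -1

```text
clock: 18.92
position: [452.8, -124.5, 42.8]
ee_rot: [-0.315, 0.949, 0.004, -0.008]
contact_force: [-6.7, -6.0, -1.4]
gripper_width: 19.1
```

Run:
```python
from h import *
feed(3,[5,10,20,30,40,50],43.5)
im=get_image("side"); crop("side",230,180,330,270,7,"f3",im)
s=read_state();print(s["position"],s["contact_force"],s["wrist_torque"],pose()[3])
```

```text
[ 0.0138  0.012  -0.9998] z 42.842971099565254 F jig x -5.8 y -6.9
5 [-0.0057, 0.0014, -0.0002]
10 [-0.0092, 0.005, -0.0004]
20 [-0.0162, 0.0121, -0.0007]
30 [-0.0233, 0.0191, -0.0007]
40 [-0.0304, 0.0262, -0.0008]
50 [-0.0374, 0.0333, -0.0008]
[ 452.99879347 -124.09341566   42.86474464] [-7.74742736 -2.85789493 -1.949927  ] [-0.97318347  2.02692751  0.20450624] 126.74796918468485
```

View pics/f3.png

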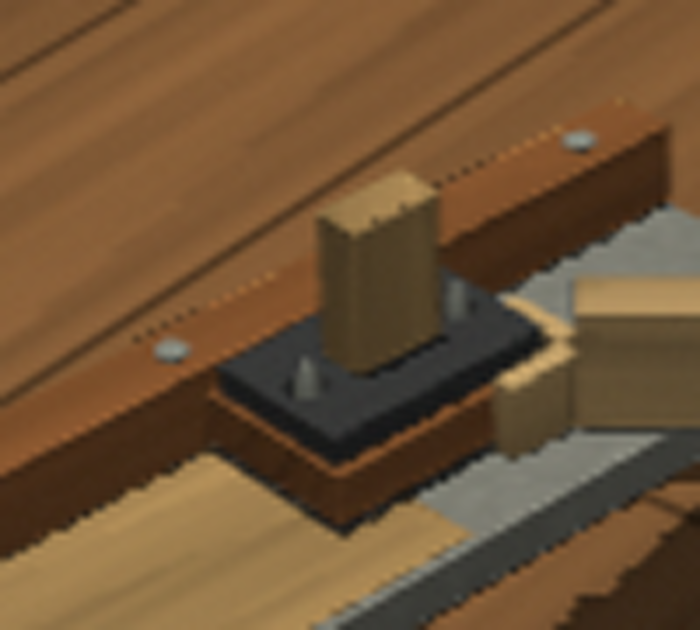

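Request:
jog_arm:
  increments:
    - [-0.0021,-0.0021,-0.0003,0]
    - [-0.0064,0.0022,-0.001,0]
    - [-0.011,0.0068,-0.0015,0]
    - [-0.016,0.0117,-0.002,0]
    - [-0.0209,0.0167,-0.0025,0]
    - [-0.0259,0.0216,-0.0025,0]
    - [-0.0308,0.0266,-0.0025,0]
    - [-0.0358,0.0315,-0.0025,0]
    - [-0.0407,0.0365,-0.0025,0]
    - [-0.0456,0.0414,-0.0025,0]
  hand: -1

```text
clock: 20.23
position: [461.4, -64.3, 44.0]
ee_rot: [-0.314, 0.949, 0.004, -0.012]
contact_force: [-6.4, -3.7, -4.9]
gripper_width: 19.1
```

Run:
```python
from h import *
im=get_image("side"); crop("side",190,190,310,290,6,"f4",im)
feed(3,[5,10,20,30,40,50],45)
s=read_state();print(s["position"],s["contact_force"],s["wrist_torque"],pose()[3]); p=s["position"]-np.array([560.9,14.8,0]); print(p@EX,p@EY)
```

```text
[ 0.0198  0.0157 -0.9997] z 43.983779839008974 F jig x -5.2 y -1.2
5 [-0.0056, 0.0014, -0.0003]
10 [-0.0092, 0.005, -0.0006]
20 [-0.0162, 0.0121, -0.0011]
30 [-0.0233, 0.0192, -0.0012]
40 [-0.0303, 0.0262, -0.0012]
50 [-0.0374, 0.0333, -0.0012]
[461.71297716 -63.69337986  43.98377984] [-5.2838114 -0.4905847 -5.4299459] [-0.47213406  1.9048059   0.23446603] 126.68722113641181
-86.98215923849166 -91.83681684150488
```

View pics/f4.png

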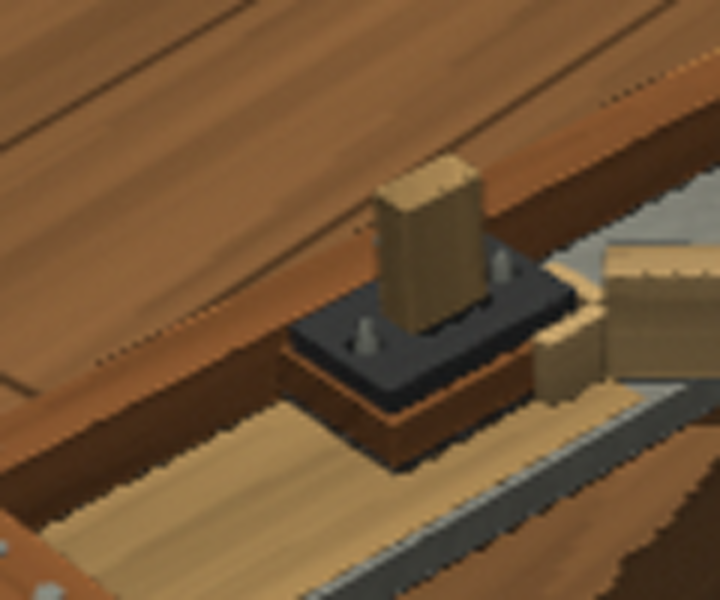

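Request:
jog_arm:
  increments:
    - [-0.0028,-0.0028,-0.0003,0]
    - [-0.0078,0.0021,-0.0006,0]
    - [-0.0127,0.0071,-0.001,0]
    - [-0.0177,0.012,-0.001,0]
    - [-0.0226,0.017,-0.001,0]
    - [-0.0276,0.0219,-0.001,0]
    - [-0.0325,0.0269,-0.001,0]
    - [-0.0375,0.0318,-0.001,0]
    - [-0.0424,0.0368,-0.001,0]
    - [-0.0473,0.0417,-0.001,0]
  hand: -1

```text
clock: 21.52
position: [469.9, -4.1, 43.9]
ee_rot: [-0.313, 0.949, 0.004, -0.017]
contact_force: [-10.9, -8.1, 5.5]
gripper_width: 19.2
```

Run:
```python
from h import *
im=get_image("side"); crop("side",160,190,300,300,5,"f5",im)
s=read_state();print(s["position"],s["contact_force"],s["wrist_torque"],pose()[2][2]); p=s["position"]-np.array([560.9,14.8,0]); print(p@EX,p@EY,s["contact_force"]@EX,s["contact_force"]@EY)
```

```text
[470.22199351  -3.37514588  43.90229655] [-10.77175703  -4.46859792   2.99154494] [-1.14703451  2.62195415  0.34411869] [ 0.02944775  0.01930727 -0.99937984]
-87.16131502478034 -30.92044311514308 -10.024663048343484 -5.95907077118803
```

View pics/f5.png

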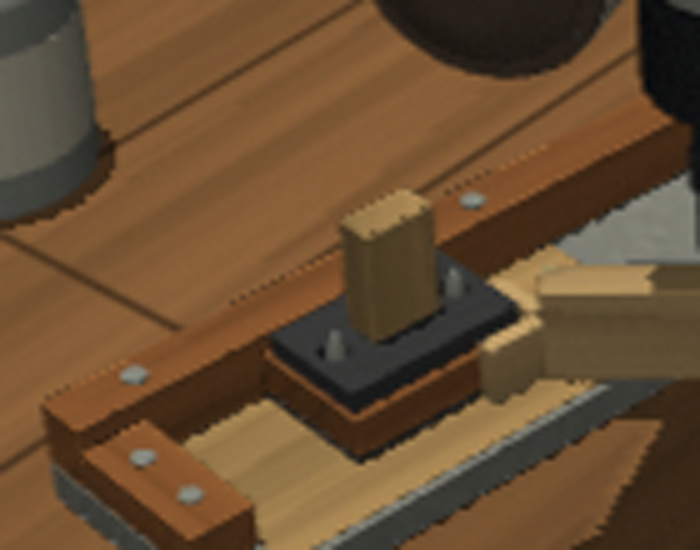

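Request:
jog_arm:
  increments:
    - [-0.0021,-0.0021,-0.0008,0]
    - [-0.0063,0.0021,-0.0015,0]
    - [-0.0106,0.0064,-0.002,0]
    - [-0.0148,0.0106,-0.0025,0]
    - [-0.0191,0.0149,-0.0025,0]
    - [-0.0233,0.0191,-0.0028,0]
    - [-0.0276,0.0233,-0.0028,0]
    - [-0.0318,0.0276,-0.0028,0]
    - [-0.0361,0.0318,-0.0028,0]
  hand: -1

```text
clock: 22.7
position: [476.4, 41.9, 45.2]
ee_rot: [-0.313, 0.95, 0.004, -0.022]
contact_force: [-7.5, -5.6, 0.9]
gripper_width: 19.3
```

Run:
```python
from h import *
im=get_image("side"); crop("side",160,200,280,300,6,"f6",im)
s=read_state();print(s["position"],s["contact_force"],s["wrist_torque"],pose()[2][2]); p=s["position"]-np.array([560.9,14.8,0]); print(p@EX,p@EY,s["contact_force"]@EX,s["contact_force"]@EY)
```

```text
[476.71043165  42.50423841  45.2220995 ] [-8.08397038 -3.57449837 -1.20791286] [-1.04380599  2.12490279  0.22180053] [ 0.03792296  0.02194906 -0.99903958]
-87.28145915081753 15.416222732143043 -7.491790415198382 -4.69081266423563
```

View pics/f6.png

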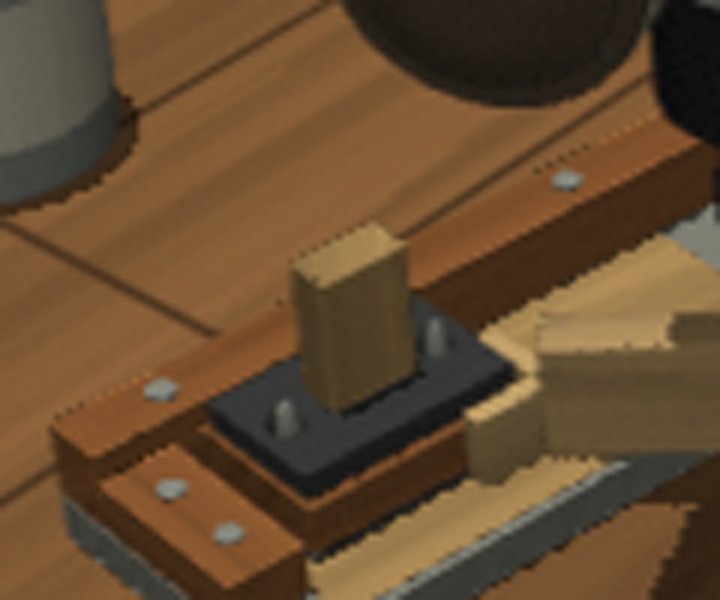

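Request:
jog_arm:
  increments:
    - [-0.0021,-0.0021,-0.0003,0]
    - [-0.0042,0,-0.0006,0]
    - [-0.0063,0.0021,-0.001,0]
    - [-0.0085,0.0042,-0.001,0]
    - [-0.0106,0.0064,-0.001,0]
    - [-0.0106,0.0064,-0.001,0]
  hand: -1

```text
clock: 23.5
position: [477.3, 51.0, 45.5]
ee_rot: [-0.312, 0.95, 0.004, -0.027]
contact_force: [-8.9, -10.5, 4.5]
gripper_width: 19.4
```

Run:
```python
from h import *
im=get_image("side"); crop("side",160,200,280,300,6,"f7",im)
im=get_image("top"); crop("top",220,170,340,260,6,"f8",im)
s=read_state();print(s["position"],s["contact_force"],s["wrist_torque"],pose()[2][2]); p=s["position"]-np.array([560.9,14.8,0]); print(p@EX,p@EY,s["contact_force"]@EX,s["contact_force"]@EY)
```

```text
[477.31810897  50.99188839  45.46955611] [ -8.5014202  -10.85321052   4.42998191] [-2.75952654  1.99165325  0.02030167] [ 0.04790181  0.02396177 -0.99856459]
-87.89031902618675 23.90395346515672 -6.867037893790691 -11.954810290004867
```

View pics/f7.png

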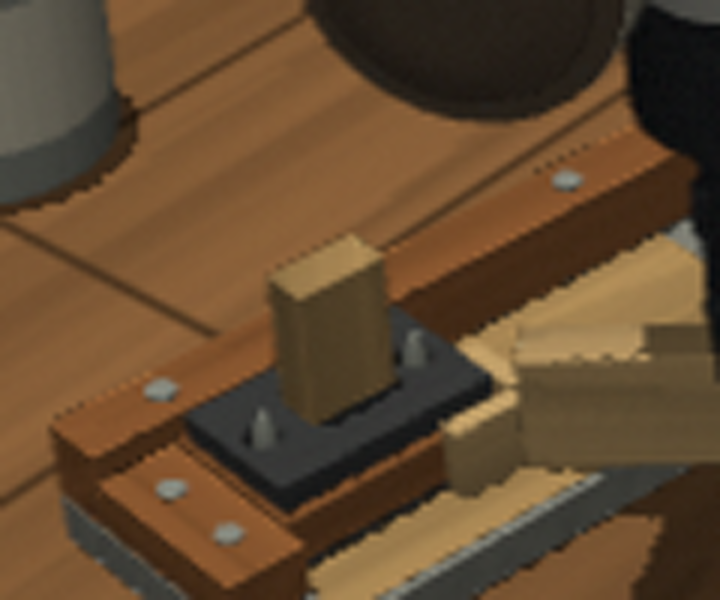

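View pics/f8.png

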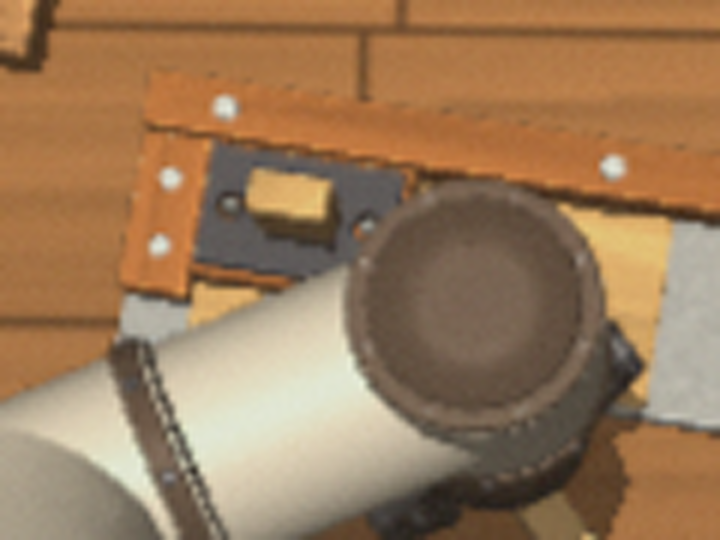

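It stopped after about 9 mm with the feed force up to 12 N, so it's at the stop. One more short squeeze into the corner to confirm.

Request:
jog_arm:
  increments:
    - [-0.003,0,-0.0005,0]
    - [-0.005,0,-0.0005,0]
    - [-0.005,0,-0.0005,0]
  hand: -1

```text
clock: 23.98
position: [477.3, 51.1, 45.5]
ee_rot: [-0.31, 0.95, 0.003, -0.032]
contact_force: [-9.5, -10.4, 7.1]
gripper_width: 19.3
```

Run:
```python
from h import *
s=read_state();print(s["position"],s["contact_force"],s["wrist_torque"],pose()[2][2]); p=s["position"]-np.array([560.9,14.8,0]); print(p@EX,p@EY,s["contact_force"]@EX,s["contact_force"]@EY)
```

```text
[477.25363573  51.0809771   45.48238235] [ -9.54620924 -10.44901961   7.08356459] [-2.6112145   2.11503887  0.17860712] [ 0.05778168  0.02591172 -0.99799292]
-87.9668386933145 23.98293958773006 -7.958807712624126 -11.703729047964448
```

The sled didn't move under 14 N into the corner, so it's home. I'll back off along the stick, then lift.

Request:
jog_arm:
  increments:
    - [0.003,0,0,0]
    - [0.008,0,0,0]
    - [0.018,0,0,0]
    - [0.032,0,0,0]
    - [0.04,0,-0.02,0]
    - [0.04,0,-0.06,0]
    - [0.04,0,-0.1,0]
    - [0.04,0,-0.1,0]
  hand: -1

```text
clock: 24.98
position: [452.9, 29.3, 150.5]
ee_rot: [-0.311, 0.95, 0.004, -0.027]
contact_force: [-0.1, -0.1, -1.5]
gripper_width: 19.1
```

Run:
```python
from h import *
im=get_image("side"); crop("side",160,120,340,300,4,"r1",im)
s=read_state();print(s["contact_force"],pose()[2][2])
goto(400,-270,120,126.8)
```

```text
[-0.44552497  0.3175608  -2.12500473] [ 0.05427235  0.02552269 -0.99819993]
from [451.3  28.9 148.6] yaw 126.1 tilt 3.44  shift [ 0.216  -0.2119  0.035 ] turn -0.7
```

View pics/r1.png

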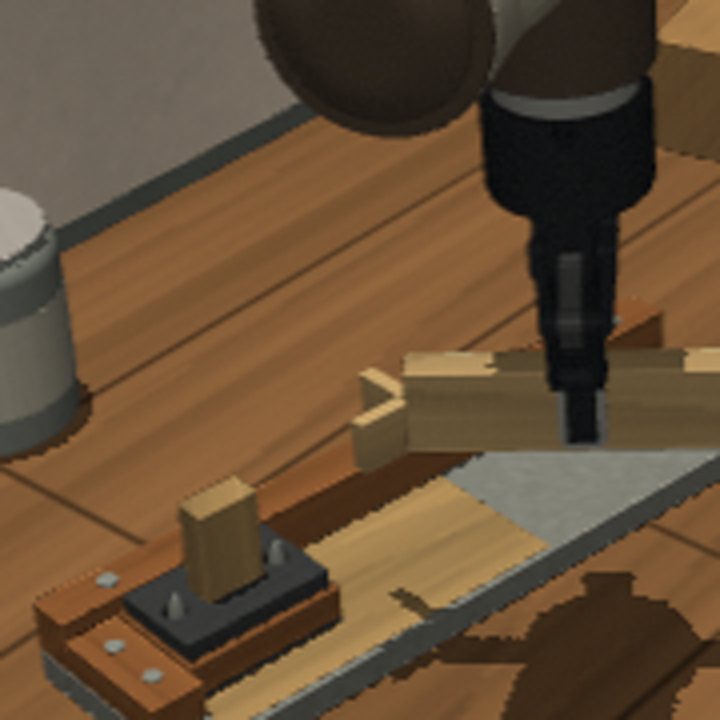

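The sled is home with the weight on it. Next I'll carry the stick to the free bench area near (400,-270).

Request:
jog_arm:
  increments:
    - [0.015,-0.015,0,0]
    - [0.045,-0.045,0,0]
    - [0.08,-0.08,0,0]
    - [0.115,-0.115,0,0]
    - [0.15,-0.148,0.005,0]
    - [0.18,-0.176,0.015,0]
    - [0.203,-0.199,0.025,0]
    - [0.216,-0.212,0.035,0]
    - [0.216,-0.212,0.035,0]
    - [0.216,-0.212,0.035,0]
  hand: -1

```text
clock: 26.28
position: [399.5, -269.6, 119.3]
ee_rot: [-0.31, 0.95, 0.004, -0.03]
contact_force: [-0.3, 0.4, -0.4]
gripper_width: 19.3
```

Run:
```python
from h import *
goto(400,-270,29,126.1)
im=get_image("side"); crop("side",300,120,540,300,3,"r2",im)
im=get_image("top"); crop("top",330,200,530,350,4,"r3",im)
```

```text
from [ 399.5 -269.6  119.3] yaw 126.1 tilt 3.52  shift [-0.0052 -0.003   0.0901] turn 0.0
```

View pics/r2.png

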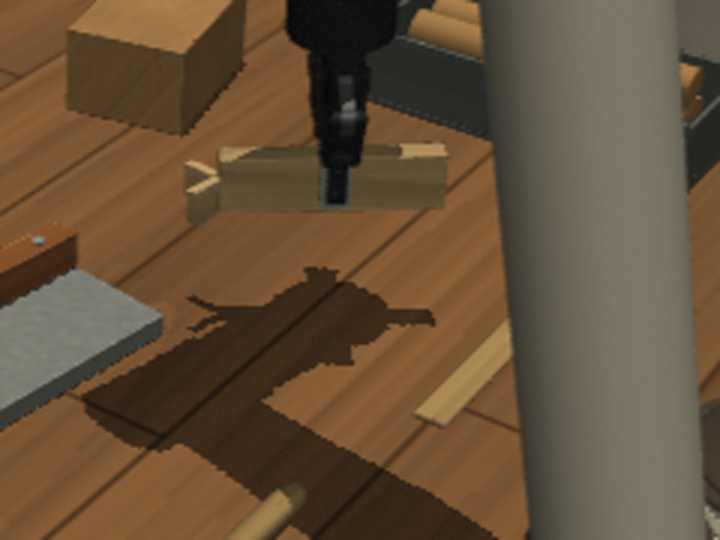

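View pics/r3.png

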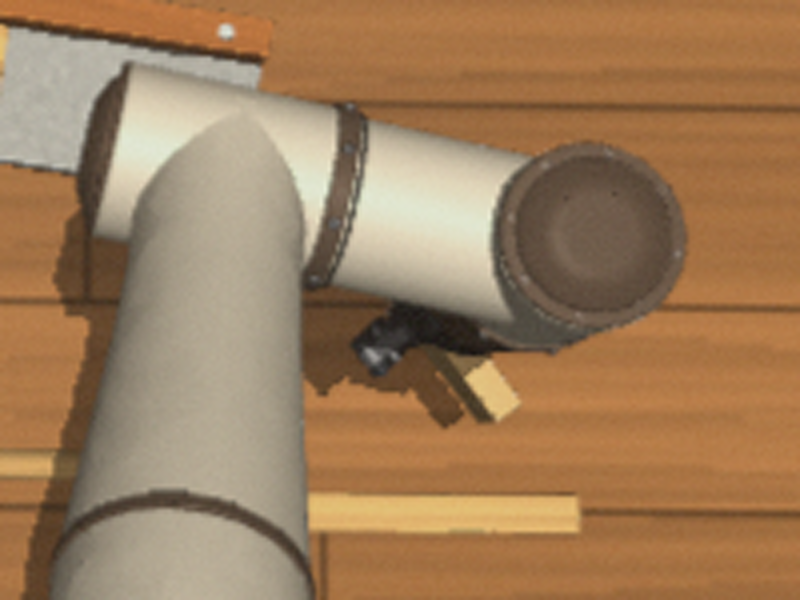

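Request:
jog_arm:
  increments:
    - [-0.002,-0.001,0.04,0]
    - [-0.004,-0.002,0.07,0]
    - [-0.005,-0.003,0.085,0]
    - [-0.005,-0.003,0.09,0]
    - [-0.005,-0.003,0.09,0]
  hand: -1

```text
clock: 27.0
position: [401.0, -269.7, 30.1]
ee_rot: [-0.311, 0.95, 0.004, -0.03]
contact_force: [0.0, -0.6, -1.3]
gripper_width: 19.2
```

Request:
jog_arm:
  increments:
    - [0,0,0.002,0]
    - [0,0,0.004,0]
    - [0,0,0.004,0]
  hand: -1

```text
clock: 27.38
position: [401.5, -270.0, 27.0]
ee_rot: [-0.311, 0.95, 0.003, -0.029]
contact_force: [-1.6, -0.1, 5.4]
gripper_width: 19.3
```

Request:
jog_arm:
  increments:
    - [0,0,0.002,0]
    - [0,0,0.004,0]
    - [0,0,0.004,0]
  hand: -1

```text
clock: 27.75
position: [401.2, -270.3, 23.6]
ee_rot: [-0.311, 0.95, 0.003, -0.028]
contact_force: [-2.2, -0.5, 5.5]
gripper_width: 19.4
```

Request:
jog_arm:
  increments:
    - [0,0,0.002,0]
    - [0,0,0.004,0]
    - [0,0,0.004,0]
  hand: -1

```text
clock: 28.12
position: [401.2, -270.4, 23.1]
ee_rot: [-0.312, 0.95, 0.002, -0.028]
contact_force: [-7.4, 6.0, 30.6]
gripper_width: 19.4
```

Run:
```python
from h import *
print(pose()[2][2])
im=get_image("side"); crop("side",340,150,480,250,5,"r4",im)
```

```text
[ 0.05219778  0.02144494 -0.99840648]
```

View pics/r4.png

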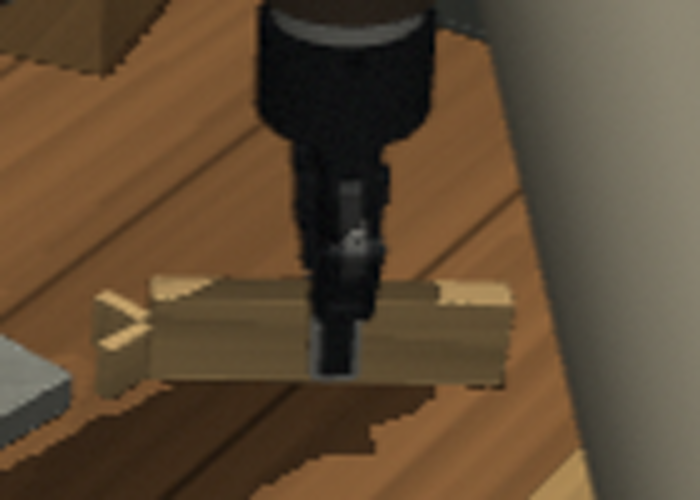

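Force jumped to 30 N at z=23 mm, so the stick's full edge is on the bench. I'll release and retreat along the fingers.

Request:
jog_arm:
  increments:
    - [0,0,0,0]
    - [0,0,0,0]
    - [0,0,0,0]
    - [0,0,0,0]
  hand: 1

```text
clock: 28.68
position: [401.1, -270.3, 22.7]
ee_rot: [-0.312, 0.95, 0.002, -0.029]
contact_force: [0.5, -0.4, -0.2]
gripper_width: 85.4
```

Request:
jog_arm:
  increments:
    - [0,0,-0.01,0]
    - [0,0,-0.03,0]
    - [0,0,-0.07,0]
    - [0,0,-0.12,0]
    - [0,0,-0.17,0]
    - [0.04,0,-0.2,0]
    - [0.08,-0.03,-0.2,0]
    - [0.1,-0.08,-0.2,0]
    - [0.1,-0.13,-0.2,0]
    - [0.1,-0.13,-0.2,0]
  hand: 1

```text
clock: 29.92
position: [409.4, -433.7, 223.6]
ee_rot: [-0.31, 0.95, 0.003, -0.029]
contact_force: [-0.7, -0.1, -0.7]
gripper_width: 85.7
```

Run:
```python
from h import *
im=get_image("side"); cv2.imwrite("pics/e1.png",im[:,:,::-1]); 
im=get_image("top"); cv2.imwrite("pics/e2.png",im[:,:,::-1]); crop("top",230,170,330,245,8,"e3",im)
print(read_state()["contact_force"])
```

```text
[-0.54875773  0.18670247  0.69803402]
```

View pics/e1.png

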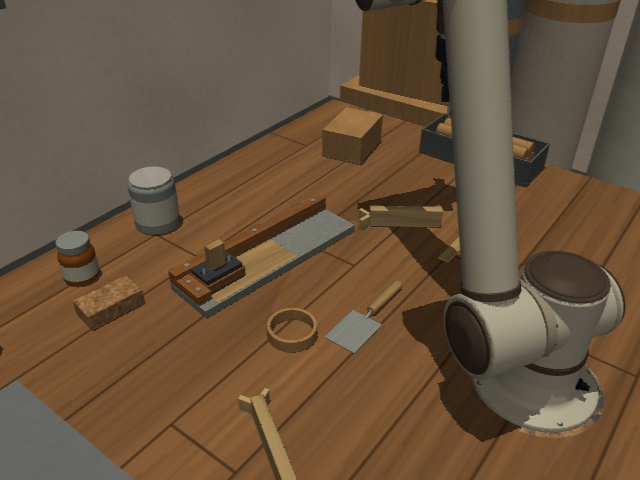

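View pics/e2.png

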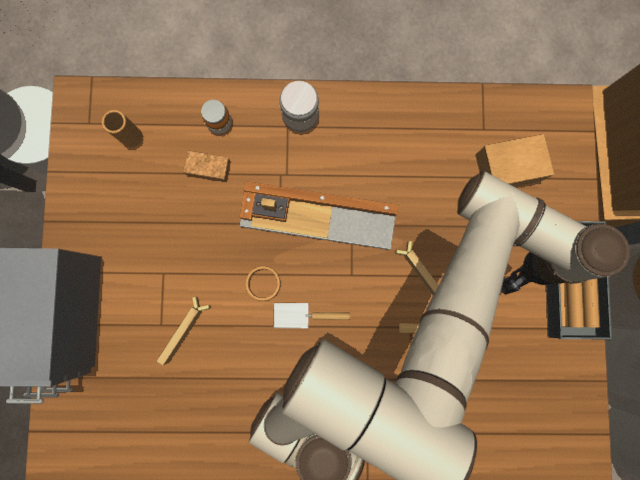

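View pics/e3.png

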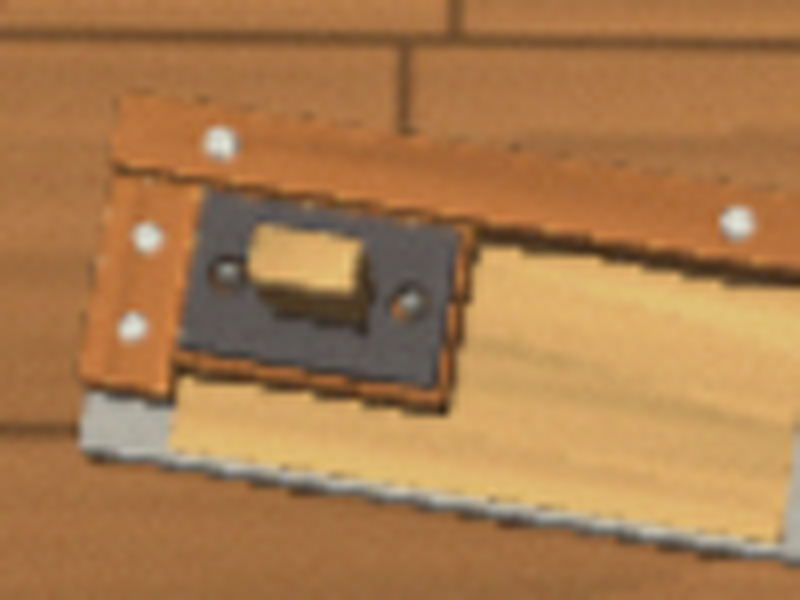

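Run:
```python
from h import *
T=lambda x,y,z:onz("top",[230+(x+.5)/8-.5,170+(y+.5)/8-.5],z)[0]-np.array([560.9,14.8,0])
for q in [(447,410),(472,232)]:
    p=T(*q,40); print("sled rear corner jig",p@EX,p@EY)
for q in [(229,270),(410,300)]:
    p=T(*q,58); print("pin",p@EX,p@EY)
a=cv2.imread("pics/top0.png").astype(int);b=cv2.imread("pics/e2.png").astype(int)
for n,(x0,y0,x1,y1) in dict(tape=(243,264,284,304),cork=(180,148,232,184),trowel=(270,298,355,332),stick2=(155,295,215,368),jars=(195,78,325,135)).items():
    print(n,abs(a-b)[y0:y1,x0:x1].mean())
print(job_done())
```

```text
sled rear corner jig -28.470647671918048 83.83049631886149
sled rear corner jig 30.93615962289614 85.17458106599908
pin 3.1645604991842955 158.88077302649748
pin 2.499735244864429 99.77994257143958
tape 5.4747967479674795
cork 5.3954772079772075
trowel 5.534832756632064
stick2 5.370776255707763
jars 5.45901934322987
the job is handed in; nothing more can be done
None
```

I handed the job in at about 30 s of the 72 s allowed, with everything done in the order asked. No verdict was reported.

- **Weight:** it sits flat on the sled with both pins through its holes.
- **Feed:** I took the far push stick and put its notch on the sled's rear corner. I pressed the sled to the fence while its front was still on the infeed, then fed it to the stop. The press was about 5–10 N at every pause along the way. At the end the sled did not move under about 14 N into the fence and stop.
- **Stick:** it now stands on its edge on the bench, off the jig, near (400, -270) mm.

**Last checks:**
- **Sled position:** in the top view the rear corners read (-28.5, 83.8) and (30.9, 85.2) mm in the jig frame, against (-30, 85) and (30, 85) expected. The front pin is within 1.1 mm along the feed and the rear one within 0.3 mm.
- **Disagreement:** both pins read 2.5–3 mm too far toward the fence. The sled shows no visible gap to the fence, so I put this down to the calibration and my reading of the picture.
- **Other things on the bench:** the tape, cork block, trowel, look-alike stick and jars show only image noise compared with the start.
- **Tool tilt:** the gripper tilted up to about 3.6° during the feed, so I pressed the stick level on the bench before letting go. That touched 30 N briefly, through the stick rather than the gripper body.

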